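# Fit the camera window and screw down its retaining ring

## Task

Fit the survey camera's window: without pinching the glass disc or lifting it off the jig, slide it along the deck until it drops flat into the lens cell. Then set the winged retaining ring into the cell, turn it until its lugs find the thread starts and drop in, and screw it down clockwise until the sprung seat is fully home and the ring is snug, but do not crush the glass. Let go and leave the other things on the desk as they are.

Things in the scene. Friction and masses are not known exactly. Their poses are not given: they have to be found in the camera images.
- jig: fixed grey block with a flat level top, the deck: 135 mm (its x) by 250 mm (its y), 38 mm high, no rim; origin under its centre on the desk. Low steel clamp feet (12 mm high) at its x sides.
- cell_mouth (a point): centre of the mouth of the lens cell, level with the deck, z up, axes as the jig's. The cell is a fixed aluminium cup let flush into the deck, 85 mm outside. Its mouth is a 61 mm circle of three lips, broken by three gaps (thread starts) 41 degrees wide, 120 apart, reaching out to 76 mm diameter. How the gaps are turned varies and no reading tells it: feel for them, or look.
- cell_thread (a point): on the cell's axis 5 mm below the deck. The lips' undersides slope down clockwise (from above), 5.5 mm in 75 degrees, from 2.8 mm below the deck; a post at the low end of each lip stops the lug. From a gap, about 80 degrees clockwise (65 to 95) brings the ring to snug; turning anticlockwise in a gap only meets a post. It turns with under 0.4 N m, snug takes over 0.6; once tight it stays by friction.
- cell_seat (a point): on the cell's axis 23 mm below the deck (fixed point): top of the sprung seat when up, in a 61 mm recess with a tapered lead-in. The glass rests on it. The seat pushes up with 3 N and goes 3 mm down to a hard stop (6 N there).
- lens: clear glass disc, 58 mm across, 7 mm thick, about 50 g, lying on the deck; origin at the centre of its underside, z up. Push it at its edge with under 10 N, fingertips 2 to 5 mm above the deck. Pushed over the mouth within about 1.5 mm of centre it drops in by itself.
- ring: black winged retaining ring standing flat on the desk, 70 g; origin at the centre of its underside, z up. Body 58 mm across, about 40 mm bore, 13.5 mm high, foot tapered to 52 mm over 4 mm. Three lugs at 0, 120 and 240 degrees from its x reach out to 67 mm diameter, 11.5 mm wide, 8.5 to 12 mm above the underside. Set on the cell, its foot pilots in the mouth and the lugs lie on the lips, underside 8.5 mm below the deck.
- ring_wings (a point): on the ring's axis 45.5 mm above its underside, level with the tops of its two upright wings: each 24 mm wide along the ring's y, outer faces at ring x = +24 and -24 mm, 38 mm between inner faces. Loose fingers can drive the wings round; eased off, the ring falls onto the glass when lugs meet gaps (underside 16 mm below deck). Snug: 19 mm below, hard to turn.
- spacer: bystander: plain black flat ring without wings or lugs, 62 mm outside, 44 mm bore, 8 mm high
- small_glass: bystander: a smaller glass disc, 38 mm across, 6 mm thick; it belongs elsewhere
- driver: bystander: screwdriver lying down, 170 mm long, origin near its middle
- pot: bystander: small round jar, 44 mm across, 55 mm high
- pack: bystander: grey battery block 75 x 35 x 26 mm
- stamp: bystander: brass hand stamp, 28 mm across, 64 mm high
Mind the look-alikes: they are no part of the job. Several things look just like the ring: the one meant starts farthest from the robot's base.

How it is judged:
On the way:
1. the glass disc lies flat in the cell, before the ring is on (horizontal distance between lens and cell_mouth below 0.003 m and z of lens in the frame of cell_mouth below -0.022 m and angle between lens's own z axis and vertical below 0.06 rad and horizontal distance between ring and cell_mouth above 0.06 m), for 0.2 s.
At the end, for the whole second after the job is handed in: Glass level in the cell (3 mm of its axis, 0.05 rad), underside over 25.3 mm below the deck (seat within 0.7 mm of its stop); ring level over it, within 5 mm of the axis, underside over 18 mm below the deck; both at rest, staying by themselves (horizontal distance between lens and cell_mouth below 0.003 m and z of lens in the frame of cell_mouth below -0.0253 m and angle between each of lens, ring's own z axis and vertical below 0.05 rad and horizontal distance between ring and cell_mouth below 0.005 m and z of ring in the frame of cell_mouth below -0.018 m and linear speed of each of ring, lens below 0.01 m/s); the robot touches nothing.
It fails at once if the glass pinched or pushed with more than 15 N (contact force between the fingers and lens above 15 N).
It fails at once if the glass lifted more than 8 mm above the deck (z of lens in the frame of cell_mouth above 0.008 m).
It fails at once if the glass crushed: ring pressed on it with more than 80 N (contact force between ring and lens above 80 N).
It fails at once if another thing on the desk moved more than 30 mm (distance of any of spacer, small_glass, driver, pot, pack, stamp from where it was at the start of the episode above 0.03 m).
It also fails if it takes over 72 s, if anything falls off the work surface, if the arm or the gripper's body presses on something with over 40 N, if the wrist force passes 120 N, or if a joint passes its speed limit or range.

## Robot

A 7-joint arm with a two-finger parallel gripper is mounted at the origin on the work surface. World frame = base frame: x ahead of the robot, y to its left, z up, the work surface at z = 0. Lengths are in m, angles in rad, forces in N, time in s.
With the tool pointing down it reaches from about 0.425 to 0.825 m from the base axis. Payload 3.6 kg.
Tool frame: the origin (TCP) lies between the finger pads; the fingertips stand 8 mm ahead of it and the grasp point (between the pads) lies 11 mm behind it (bot.tip_reach is the distance from the TCP to the fingertips, in m); y points along the fingers, x is the direction in which the jaws open and shut, and the axes are right-handed (so a half turn about y gives the same grasp; the last joint's range is limited). The gripper opens to 93 mm and grips with 3 to 60 N. Pads are 15 mm wide; open, the fingers measure 128 mm over their backs; the gripper's body (75 mm by 188 mm) begins 65 mm behind the grasp point.
Start: joints at [-1.339, 0.615, -0.013, 1.423, 0.008, 1.103, -0.04], TCP at [0.166, 0.628, 0.227] pointing down, gripper open.
Joint ranges: [-3.12, 3.12], [-0.3, 2.06], [-1.34, 1.32], [0.26, 2.42], [-1.36, 4.5], [0.01, 1.98], [-2.84, 2.84]. Speed limits (rad/s): [2.79, 2.79, 3.14, 3.14, 3.14, 3.14, 3.14].

## Interface

Orientations are given as a 3x3 rotation matrix whose columns are the frame's x, y, z axes.
In Python, from bench import monitor, vision, workorder, bot gives the robot as it stands.
- The arm moves only by the tool arm_command, never from a script. Its argument "commands" is a list of rows, each an object with "gripper": the gripper's target within -1 to 1 (shut at 1, half-way at 0, fully open at -1); "delta_pos": the shift along the world's x, y, z as a fraction of full scale, a list of three; "turn": the turn about the world's z as a fraction of full scale. A call has 1 to 20 rows; each row shifts and turns the commanded pose from where the row before left it; what a row does not reach is not made up. Full scale, the value 1, is 0.02 m for a shift and 5 degrees for a turn. A row lasts 1/10 s, in which the tool goes at most 50 mm and 8.59 degrees, less where a joint would pass 70% of its speed; a pose out of reach is approached as far as the arm can. A call with a number of a shift or a turn outside -1 to 1 is refused whole. A call with a gripper value outside its range is refused whole. The fingers move at their own pace and stop on an object; "grip_force" is the grip in N (left out, the last holds). Time passes only in rows, so rows that do not move let the fingers close. It gives the time, the measured TCP pose, the force and the opening at its end, in the units of the state.
- monitor.sense(): the state, without advancing time (a new reading comes with each control period).
- vision.read_camera(name): name is "scene" or "top" or "wrist"; returns the picture (384x512x3 uint8, red, green, blue); there is no depth.
- vision.camera_model(name): a dict with "camera_matrix" (3x3 intrinsics, pixels), "dist_coeffs" ([k1, k2, p1, p2, k3] as OpenCV has them; the pictures are not rectified), "world_from_camera" (4x4, takes a point from camera to world coordinates). Camera axes: x right, y down, z forward; pixel columns grow to the right and rows downward; lengths in m; the calibration is good to about 2 mm. A picture is of the moment at which its call begins: read the wrist's pose just before it. camera_model takes no time and is no camera call; for the wrist camera it gives the pose at the moment of the call.
- workorder.hand_in(): hands the job in, once; it reports no verdict.
The state is a dict: "time": time; "joints": joint angles; "joint_vel": joint speeds; "joint_torque": joint torques, N m; "eef_pos": TCP position; "ee_rot": TCP orientation; "wrist_force": force on the tool from outside, world axes, zero at the start; "torque": the same for the moment, N m; "grip_width": finger opening in m.
Only numpy, scipy, OpenCV 4.12 (cv2) and the standard library are available. Lean on these libraries where they do the work, as an engineer would, in place of code of your own. Each camera call takes 0.05 s, during which the arm holds its last target.

## Working session

There is one attempt and no reset: what is moved stays moved. The work goes in short steps, Python scripts to look and compute and a tool call to move; the robot and the scene stay as the last step left them, time stands still between calls to the robot, and variables do not carry over. Pictures are saved under pics/ and viewed, and the job is handed in when it is done.

Besides the shell and the picture viewer there is one more tool, called after "Call:" by a JSON object that holds its "api" and its "payload", one argument or row to a line. arm_command: Moves the arm, as the interface text tells. Shift numbers are shares of 0.02 m and turn numbers shares of 5 degrees, none past 1 either way. Its arguments: {"type":"object","properties":{"commands":{"type":"array"},"grip_force":{"type":"number"}},"required":["commands"]}

```bash
ls; mkdir -p pics; python3 - <<'E'
from bench import monitor, vision, workorder, bot
import cv2
s=monitor.sense()
print({k:s[k] for k in('time','eef_pos','ee_rot','wrist_force','grip_width')})
for n in('scene','top','wrist'):
    m=vision.camera_model(n); print(n,m)
    cv2.imwrite(f'pics/a_{n}.png',vision.read_camera(n)[:,:,::-1])
E
```

```text
pics
{'time': 0.0, 'eef_pos': array([0.16553251, 0.62778836, 0.22550191]), 'ee_rot': array([[ 2.54858204e-01, -5.55563718e-04, -9.66978277e-01],
       [ 9.66975156e-01, -2.45813449e-03,  2.54858794e-01],
       [-2.51855295e-03, -9.99996824e-01, -8.92594262e-05]]), 'wrist_force': array([-0.8134749 ,  0.33963668, -1.04637039]), 'grip_width': 0.09262690487065878}
scene {'camera_matrix': array([[371.00316278,   0.        , 252.52466914],
       [  0.        , 371.00316278, 193.84629517],
       [  0.        ,   0.        ,   1.        ]]), 'dist_coeffs': array([-0.06357195,  0.        ,  0.        ,  0.        ,  0.        ]), 'world_from_camera': array([[ 0.78654263,  0.39716922, -0.47287135,  0.9385086 ],
       [ 0.61730236, -0.4846134 ,  0.61974805, -0.59015023],
       [ 0.01698505, -0.77936286, -0.62634259,  0.64110475],
       [ 0.        ,  0.        ,  0.        ,  1.        ]])}
top {'camera_matrix': array([[425.62603034,   0.        , 256.77596234],
       [  0.        , 425.62603034, 190.92849711],
       [  0.        ,   0.        ,   1.        ]]), 'dist_coeffs': array([-
[... 167 characters left out ...]
,  0.01924856, -0.00337947, -0.01264841],
       [ 0.00199387, -0.07155413, -0.99743473,  1.38632168],
       [ 0.        ,  0.        ,  0.        ,  1.        ]])}
wrist {'camera_matrix': array([[291.06970187,   0.        , 254.63593738],
       [  0.        , 291.06970187, 193.69800787],
       [  0.        ,   0.        ,   1.        ]]), 'dist_coeffs': array([-0.02335575,  0.        ,  0.        ,  0.        ,  0.        ]), 'world_from_camera': array([[ 0.25394349,  0.93356274,  0.25292948,  0.0959413 ],
       [ 0.9672173 , -0.24460774, -0.06824772,  0.64654873],
       [-0.00184502,  0.26196883, -0.96507457,  0.38334924],
       [ 0.        ,  0.        ,  0.        ,  1.        ]])}
```

View images.

View pics/a_top.png

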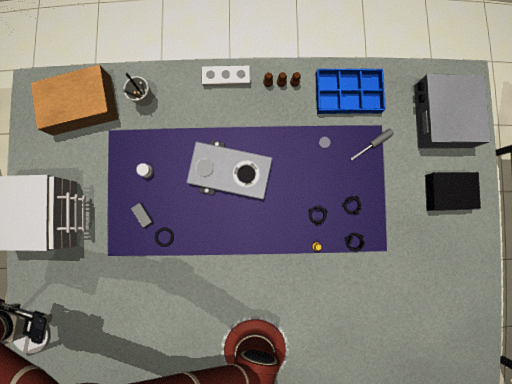

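View pics/a_scene.png

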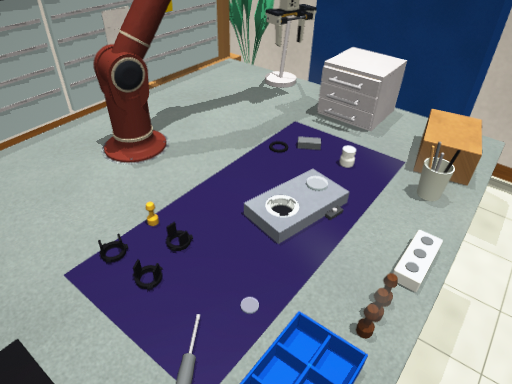

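View pics/a_wrist.png

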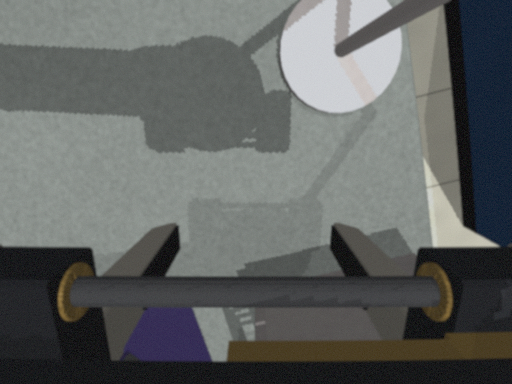

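```bash
cat > h.py <<'E'
from bench import monitor, vision, workorder, bot
import cv2, numpy as np
def ray(m,uv):
    p=cv2.undistortPoints(np.array(uv,float).reshape(-1,1,2),m['camera_matrix'],m['dist_coeffs']).reshape(-1,2)
    T=m['world_from_camera']
    d=np.c_[p,np.ones(len(p))]@T[:3,:3].T
    return T[:3,3],d
def plane(m,uv,z):
    o,d=ray(m,uv); return o+d*((z-o[2])/d[:,2])[:,None]
def proj(m,P):
    Ti=np.linalg.inv(m['world_from_camera'])
    r,_=cv2.Rodrigues(Ti[:3,:3])
    return cv2.projectPoints(np.array(P,float).reshape(-1,1,3),r,Ti[:3,3],m['camera_matrix'],m['dist_coeffs'])[0].reshape(-1,2)
E
python3 - <<'E'
from h import *
m=vision.camera_model('top');im=cv2.imread('pics/a_top.png')
print('deck?',plane(m,[(205,168),(246,174),(193,143),(272,157),(264,199),(187,187)],.038).round(4))
for p in[(318,215),(352,205),(355,241)]:
    q=plane(m,[p],.01)[0];print(p,q.round(4),np.hypot(*q[:2]))
a=cv2.resize(im[125:215,170:290],None,fx=6,fy=6,interpolation=cv2.INTER_CUBIC)
cv2.imwrite('pics/b1.png',a)
cv2.imwrite('pics/b2.png',cv2.resize(im[190:255,300:375],None,fx=8,fy=8,interpolation=cv2.INTER_CUBIC))
sc=cv2.imread('pics/a_scene.png')
cv2.imwrite('pics/b3.png',cv2.resize(sc[215:295,90:200],None,fx=7,fy=7,interpolation=cv2.INTER_CUBIC))
E
```

```text
deck? [[ 0.5898  0.1468  0.038 ]
 [ 0.5678  0.0161  0.038 ]
 [ 0.6717  0.1849  0.038 ]
 [ 0.6209 -0.068   0.038 ]
 [ 0.487  -0.0396  0.038 ]
 [ 0.53    0.2051  0.038 ]]
(318, 215) [ 0.4331 -0.2142  0.01  ] 0.48316327717007385
(352, 205) [ 0.4631 -0.3268  0.01  ] 0.5668487530245669
(355, 241) [ 0.3459 -0.3331  0.01  ] 0.4802684490505655
```

View pics/b1.png

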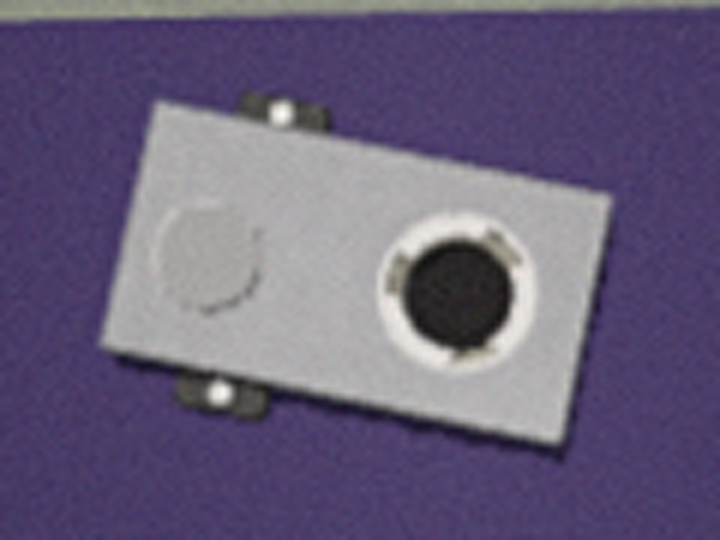

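View pics/b2.png

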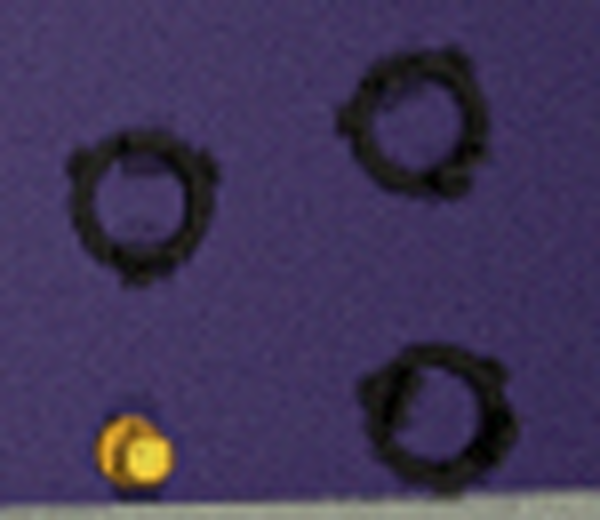

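View pics/b3.png

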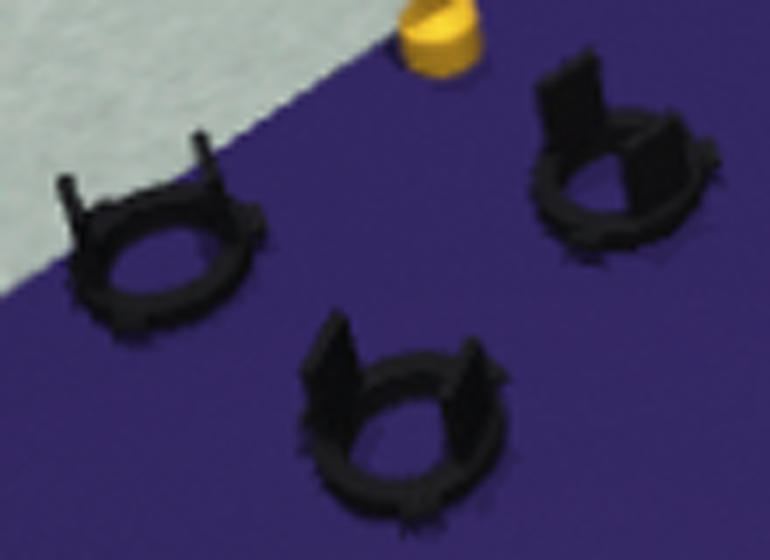

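Call:
{"api": "arm_command", "payload": {
  "commands": [
    {"gripper":-1,"delta_pos":[0.3,-1,0],"turn":0.5},
    {"gripper":-1,"delta_pos":[0.3,-1,0],"turn":0.5},
    {"gripper":-1,"delta_pos":[0.3,-1,0],"turn":0.5},
    {"gripper":-1,"delta_pos":[0.3,-1,0],"turn":0.5},
    {"gripper":-1,"delta_pos":[0.3,-1,0],"turn":0.5},
    {"gripper":-1,"delta_pos":[0.3,-1,0],"turn":0.5},
    {"gripper":-1,"delta_pos":[0.3,-1,0],"turn":0.5},
    {"gripper":-1,"delta_pos":[0.3,-1,0],"turn":0.5},
    {"gripper":-1,"delta_pos":[0.3,-1,0],"turn":0.5},
    {"gripper":-1,"delta_pos":[0.3,-1,0],"turn":0.5}
  ]
}}

```text
time: 1.15
eef_pos: [0.2258, 0.4274, 0.2264]
ee_rot: [[-0.179, -0.0, -0.984], [0.984, -0.001, -0.179], [-0.001, -1.0, 0.0]]
wrist_force: [-0.2, -0.8, 0.2]
grip_width: 0.0931
```

Call:
{"api": "arm_command", "payload": {
  "commands": [
    {"gripper":0.2,"delta_pos":[0.97,-0.6,-0.1],"turn":0.5},
    {"gripper":0.2,"delta_pos":[0.97,-0.6,-0.1],"turn":0.5},
    {"gripper":0.2,"delta_pos":[0.97,-0.6,-0.1],"turn":0.5},
    {"gripper":0.2,"delta_pos":[0.97,-0.6,-0.1],"turn":0.5},
    {"gripper":0.2,"delta_pos":[0.97,-0.6,-0.1],"turn":0.5},
    {"gripper":0.2,"delta_pos":[0.97,-0.6,-0.1],"turn":0.5},
    {"gripper":0.2,"delta_pos":[0.97,-0.6,-0.1],"turn":0.5},
    {"gripper":0.2,"delta_pos":[0.97,-0.6,-0.1],"turn":0.5},
    {"gripper":0.2,"delta_pos":[0.97,-0.6,-0.1],"turn":0.5},
    {"gripper":0.2,"delta_pos":[0.97,-0.6,-0.1],"turn":0.5},
    {"gripper":0.2,"delta_pos":[0.97,-0.6,-0.1],"turn":0.5},
    {"gripper":0.2,"delta_pos":[0.97,-0.6,-0.1],"turn":0.5},
    {"gripper":0.2,"delta_pos":[0.97,-0.6,-0.1],"turn":0.5},
    {"gripper":0.2,"delta_pos":[0.97,-0.6,-0.1],"turn":0.5},
    {"gripper":0.2,"delta_pos":[0.97,-0.6,-0.1],"turn":0.5},
    {"gripper":0.2,"delta_pos":[0.97,-0.6,-0.1],"turn":0.5},
    {"gripper":0.2,"delta_pos":[0.97,-0.6,-0.1],"turn":0.5},
    {"gripper":0.2,"delta_pos":[0.97,-0.6,-0.1],"turn":0.5},
    {"gripper":0.2,"delta_pos":[0.97,-0.6,-0.1],"turn":0.5},
    {"gripper":0.2,"delta_pos":[0.97,-0.6,-0.1],"turn":0.5}
  ]
}}

```text
time: 3.15
eef_pos: [0.6142, 0.1877, 0.1861]
ee_rot: [[-0.869, -0.001, -0.495], [0.495, -0.0, -0.869], [0.001, -1.0, 0.001]]
wrist_force: [0.5, 0.5, -0.1]
grip_width: 0.0374
```

```bash
cat >> h.py <<'E'
def st():
    s=monitor.sense(); R=s['ee_rot']
    print('t',round(float(s['time']),2),'tcp',np.round(s['eef_pos'],4),'jaw',round(float(np.degrees(np.arctan2(R[1,0],R[0,0]))),2),'fing',R[:,1].round(3),'F',np.round(s['wrist_force'],1),'T',np.round(s['torque'],2),'w',round(float(s['grip_width']),4),'j',np.round(s['joints'],2))
    return s
def snap(n,f):
    m=vision.camera_model(n);im=vision.read_camera(n)[:,:,::-1].copy();cv2.imwrite(f'pics/{f}.png',im);return m,im
E
python3 - <<'E'
from h import *
s=st()
m,im=snap('wrist','c1')
import pickle;pickle.dump(m,open('c1.pkl','wb'))
E
```

```text
t 3.15 tcp [0.6142 0.1877 0.1861] jaw 150.32 fing [-0.001 -0.    -1.   ] F [ 0.5  0.5 -0.1] T [ 0.09  0.06 -0.  ] w 0.0374 j [-0.17  0.65 -0.28  1.49  0.19  1.02  2.13]
```

View pics/c1.png

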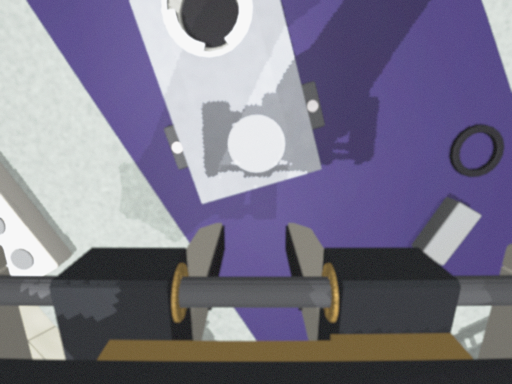

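```bash
python3 - <<'E'
from h import *
import pickle
m=pickle.load(open('c1.pkl','rb'));im=cv2.imread('pics/c1.png')
g=cv2.cvtColor(im,cv2.COLOR_BGR2GRAY)
print(g[143,215:300:3],g[100:190:3,256])
cv2.imwrite('pics/c2.png',cv2.resize(im[0:200,130:330],None,fx=3,fy=3,interpolation=cv2.INTER_CUBIC))
T=m['world_from_camera'];print(proj(m,[[.6142,.1877,.178]]), T[:3,3])
E
```

```text
[142 145 143 144 184 236 236 235 237 235 236 235 236 236 236 237 236 235
 233 235 235 234 236 228 171 166 167 166 167] [235 222 175 177 172 225 236 236 235 235 235 235 235 236 235 236 236 235
 235 234 236 236 235 235 200 152 223 222 223 211]
[[255.22332345 236.51384752]] [0.57887443 0.12466294 0.34391608]
```

View pics/c2.png

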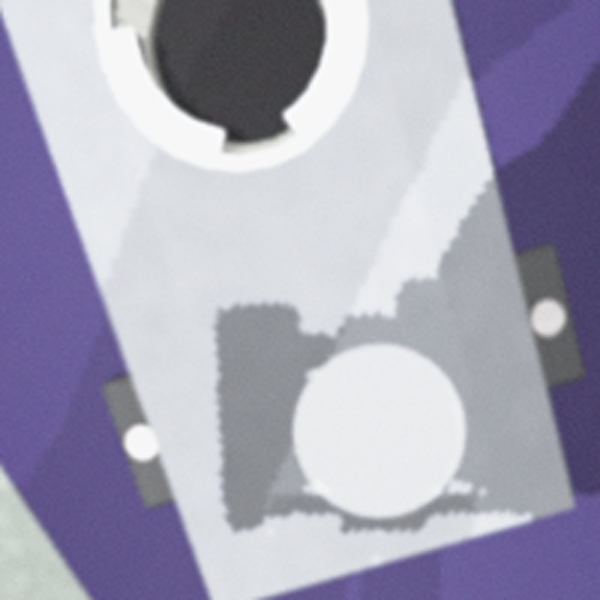

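```bash
cat >> h.py <<'E'
def circ(m,im,c0,z,r,band=.006,sign=-1,amin=0,amax=360,iters=3,ch=None):
    # radial edge search about world centre c0 on plane z, nominal radius r; sign -1: bright inside
    g=(cv2.cvtColor(im,cv2.COLOR_BGR2GRAY) if ch is None else im[:,:,ch]).astype(np.float32)
    c=np.array(c0,float)[:2]
    for _ in range(iters):
        pts=[]
        rr=np.arange(r-band,r+band,.0002)
        for a in np.radians(np.arange(amin,amax,4)):
            P=np.c_[c[0]+rr*np.cos(a),c[1]+rr*np.sin(a),np.full(len(rr),z)]
            uv=proj(m,P).astype(np.float32)
            if uv.min()<2 or uv[:,0].max()>509 or uv[:,1].max()>381: continue
            v=cv2.remap(g,uv[:,0].reshape(1,-1),uv[:,1].reshape(1,-1),cv2.INTER_LINEAR).ravel()
            d=sign*(v[8:]-v[:-8]); i=d.argmax()
            if d[i]>12: pts.append(P[i+4,:2])
        pts=np.array(pts)
        for _k in range(4):
            A=np.c_[2*pts,np.ones(len(pts))]; x=np.linalg.lstsq(A,(pts**2).sum(1),rcond=None)[0]
            R=np.sqrt(x[2]+x[0]**2+x[1]**2); e=np.abs(np.hypot(*(pts-x[:2]).T)-R)
            k=e<max(.0006,2*np.median(e)); pts=pts[k]
        c=x[:2]
    return c,R,len(pts),e[k].max() if k.any() else None
E
python3 - <<'E'
from h import *
import pickle
m=pickle.load(open('c1.pkl','rb'));im=cv2.imread('pics/c1.png')
L0=plane(m,[(256.5,143.5)],.045)[0];C0=plane(m,[(207.5,10.5)],.038)[0];print(L0,C0)
print('lens',circ(m,im,L0,.045,.029))
print('cell',circ(m,im,C0,.038,.0425))
# jig corners, near end
m2=vision.camera_model('top');t=cv2.imread('pics/a_top.png')
print('top cell',circ(m2,t,C0,.038,.0425),'lens',circ(m2,t,L0,.045,.029))
print(plane(m,[(202.5,203.5),(322,168.5)],.038))
E
```

```text
[0.59098128 0.15010079 0.045     ] [0.57013729 0.02012514 0.038     ]
lens (array([0.59161801, 0.1502282 ]), np.float64(0.029340771892927157), 83, np.float64(0.00043200735671197407))
cell (array([0.56968087, 0.01743084]), np.float64(0.0430152033581026), 40, np.float64(0.0005486417944460531))
top cell (array([0.57033228, 0.01723069]), np.float64(0.04217545042178574), 36, np.float64(0.0009110911232359589)) lens (array([0.59042932, 0.14786299]), np.float64(0.0248269875071971), 11, np.float64(0.00027954089116460565))
[[0.67506693 0.17816835 0.038     ]
 [0.54356431 0.20810449 0.038     ]]
```

Call:
{"api": "arm_command", "payload": {
  "commands": [
    {"gripper":0.2,"delta_pos":[0,0,-1],"turn":0},
    {"gripper":0.2,"delta_pos":[0,0,-1],"turn":0},
    {"gripper":0.2,"delta_pos":[0,0,-1],"turn":0},
    {"gripper":0.2,"delta_pos":[0,0,-1],"turn":0},
    {"gripper":0.2,"delta_pos":[0,0,-1],"turn":0},
    {"gripper":0.2,"delta_pos":[0,0,-0.9],"turn":0},
    {"gripper":0.2,"delta_pos":[0,0,-0.6],"turn":0},
    {"gripper":0.2,"delta_pos":[0,0,-0.3],"turn":0},
    {"gripper":0.2,"delta_pos":[0,0,0],"turn":0},
    {"gripper":0.2,"delta_pos":[-0.15,-0.26,0],"turn":0},
    {"gripper":0.2,"delta_pos":[-0.15,-0.26,0],"turn":0},
    {"gripper":0.2,"delta_pos":[0,0,0],"turn":0}
  ]
}}

```text
time: 4.4
eef_pos: [0.6077, 0.1765, 0.0514]
ee_rot: [[-0.867, 0.001, -0.498], [0.498, -0.001, -0.867], [-0.001, -1.0, 0.001]]
wrist_force: [0.7, -0.4, 0.2]
grip_width: 0.0373
```

```bash
python3 - <<'E'
from h import *
s=st()
m,im=snap('wrist','d1')
print('lens',circ(m,im,(.5916,.1502),.045,.029,amin=180,amax=330))
cv2.imwrite('pics/d1b.png',cv2.resize(im[60:290,130:390],None,fx=3,fy=2.6,interpolation=cv2.INTER_CUBIC))
E
```

```text
t 4.4 tcp [0.6077 0.1765 0.0514] jaw 150.14 fing [ 0.001 -0.001 -1.   ] F [ 0.7 -0.4  0.2] T [ 0.08 -0.02  0.02] w 0.0373 j [-0.18  0.8  -0.23  1.64  0.25  0.73  2.09]
lens (array([0.59166374, 0.14989789]), np.float64(0.0290805397411044), 38, np.float64(0.0003261439800792375))
```

View pics/d1.png

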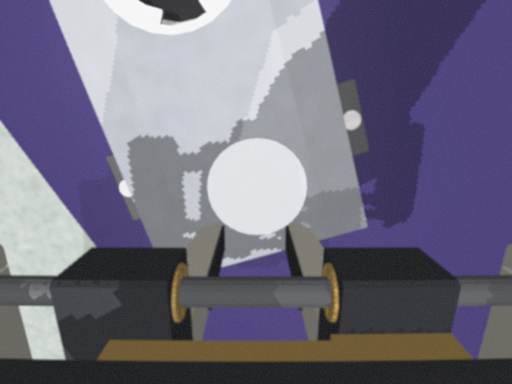

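Call:
{"api": "arm_command", "payload": {
  "commands": [
    {"gripper":0.2,"delta_pos":[0,0,-0.13],"turn":0},
    {"gripper":0.2,"delta_pos":[-0.02,-0.1,0],"turn":0},
    {"gripper":0.2,"delta_pos":[-0.02,-0.1,0],"turn":0},
    {"gripper":0.2,"delta_pos":[-0.03,-0.2,0],"turn":0},
    {"gripper":0.2,"delta_pos":[-0.05,-0.3,0],"turn":0},
    {"gripper":0.2,"delta_pos":[-0.05,-0.3,0],"turn":0},
    {"gripper":0.2,"delta_pos":[-0.05,-0.3,0],"turn":0},
    {"gripper":0.2,"delta_pos":[-0.05,-0.3,0],"turn":0},
    {"gripper":0.2,"delta_pos":[-0.05,-0.3,0],"turn":0},
    {"gripper":0.2,"delta_pos":[-0.05,-0.3,0],"turn":0},
    {"gripper":0.2,"delta_pos":[-0.05,-0.3,0],"turn":0},
    {"gripper":0.2,"delta_pos":[-0.05,-0.3,0],"turn":0},
    {"gripper":0.2,"delta_pos":[-0.05,-0.3,0],"turn":0},
    {"gripper":0.2,"delta_pos":[-0.05,-0.3,0],"turn":0},
    {"gripper":0.2,"delta_pos":[-0.05,-0.3,0],"turn":0},
    {"gripper":0.2,"delta_pos":[-0.05,-0.3,0],"turn":0},
    {"gripper":0.2,"delta_pos":[-0.05,-0.3,0],"turn":0},
    {"gripper":0.2,"delta_pos":[-0.03,-0.2,0],"turn":0},
    {"gripper":0.2,"delta_pos":[-0.02,-0.1,0],"turn":0},
    {"gripper":0.2,"delta_pos":[0,0,0],"turn":0}
  ]
}}

```text
time: 6.45
eef_pos: [0.5923, 0.0857, 0.048]
ee_rot: [[-0.868, -0.0, -0.497], [0.497, -0.0, -0.868], [-0.0, -1.0, 0.0]]
wrist_force: [0.4, 0.6, -0.4]
grip_width: 0.0368
```

```bash
python3 - <<'E'
from h import *
s=st()
m,im=snap('wrist','e1')
c=s['eef_pos'][:2]+.03*s['ee_rot'][:2,2];print(c)
print('lens',circ(m,im,c,.045,.029,amin=180,amax=330))
print('cell',circ(m,im,(.570,.0173),.038,.0425))
E
```

```text
t 6.45 tcp [0.5923 0.0857 0.048 ] jaw 150.2 fing [-0. -0. -1.] F [ 0.4  0.6 -0.4] T [ 0.07  0.03 -0.04] w 0.0368 j [-0.03  0.76 -0.24  1.74  0.27  0.67  2.19]
[0.57737526 0.05964512]
lens (array([0.57753008, 0.05908478]), np.float64(0.029167697469024877), 29, np.float64(0.0002205647895815628))
cell (array([0.56961458, 0.01727677]), np.float64(0.042404200702821256), 61, np.float64(0.0005035015460010117))
```

View pics/e1.png

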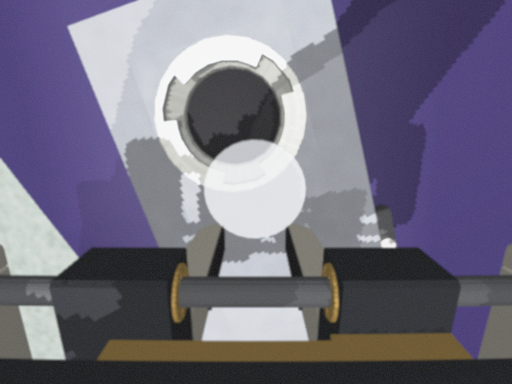

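Call:
{"api": "arm_command", "payload": {
  "commands": [
    {"gripper":0.2,"delta_pos":[-0.02,-0.1,0],"turn":0},
    {"gripper":0.2,"delta_pos":[-0.038,-0.2,0],"turn":0},
    {"gripper":0.2,"delta_pos":[-0.038,-0.2,0],"turn":0},
    {"gripper":0.2,"delta_pos":[-0.038,-0.2,0],"turn":0},
    {"gripper":0.2,"delta_pos":[-0.038,-0.2,0],"turn":0},
    {"gripper":0.2,"delta_pos":[-0.038,-0.2,0],"turn":0},
    {"gripper":0.2,"delta_pos":[-0.038,-0.2,0],"turn":0},
    {"gripper":0.2,"delta_pos":[-0.038,-0.2,0],"turn":0},
    {"gripper":0.2,"delta_pos":[-0.038,-0.2,0],"turn":0},
    {"gripper":0.2,"delta_pos":[-0.02,-0.1,0],"turn":0},
    {"gripper":0.2,"delta_pos":[-0.01,-0.05,0],"turn":0},
    {"gripper":0.2,"delta_pos":[0,0,0],"turn":0}
  ]
}}

```text
time: 7.7
eef_pos: [0.5852, 0.049, 0.048]
ee_rot: [[-0.868, 0.0, -0.497], [0.497, -0.0, -0.868], [-0.0, -1.0, 0.0]]
wrist_force: [0.0, 0.1, -1.0]
grip_width: 0.0372
```

```bash
python3 - <<'E'
from h import *
s=st()
m,im=snap('wrist','e2')
c=s['eef_pos'][:2]+.03*s['ee_rot'][:2,2];print(c)
print('lens',circ(m,im,c,.045,.029,amin=180,amax=330,band=.004))
print('cell',circ(m,im,(.570,.0173),.038,.0425))
cv2.imwrite('pics/e2b.png',cv2.resize(im[60:290,130:390],None,fx=3,fy=2.6,interpolation=cv2.INTER_CUBIC))
E
```

```text
t 7.7 tcp [0.5852 0.049  0.048 ] jaw 150.23 fing [ 0. -0. -1.] F [ 0.   0.1 -1. ] T [0.08 0.07 0.  ] w 0.0372 j [ 0.03  0.75 -0.25  1.78  0.28  0.65  2.24]
[0.57030522 0.0229344 ]
lens (array([0.56727308, 0.01271675]), np.float64(0.025800000000012077), 14, np.float64(8.368306048112117e-15))
cell (array([0.56946559, 0.0169971 ]), np.float64(0.042264318356016864), 74, np.float64(0.0005646296237704074))
```

View pics/e2b.png

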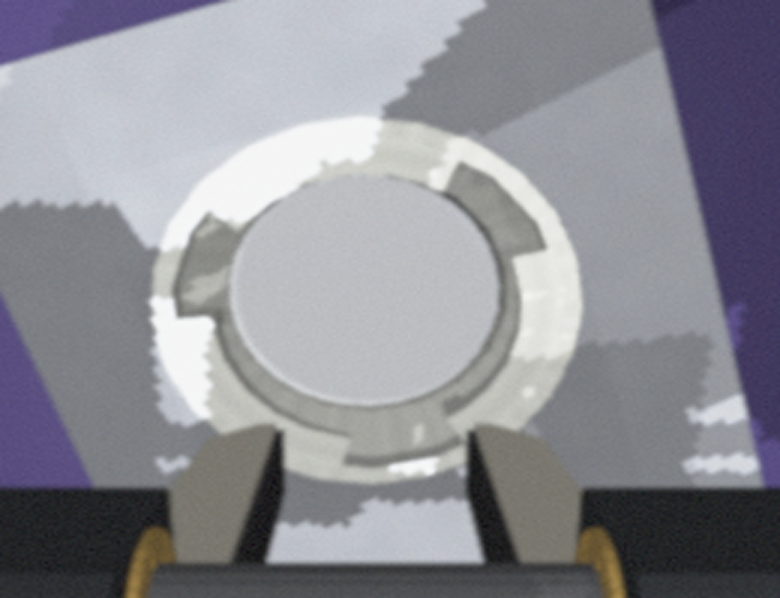

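```bash
python3 - <<'E'
from h import *
m=vision.camera_model('wrist');im=cv2.imread('pics/e2.png')
print('lens low',circ(m,im,(.5695,.0171),.022,.029,band=.003,sign=-1),circ(m,im,(.5695,.0171),.022,.029,band=.003,sign=1))
C=np.array([.5696,.0172])
for n,ps in dict(A=[(545,245),(460,165)],B=[(205,215),(178,312)],C=[(345,460),(460,440)]).items():
    uv=[(x/3+130-.33,y/2.6+60-.3) for x,y in ps]
    P=plane(m,uv,.038)[:,:2]-C
    a=np.degrees(np.arctan2(P[:,1],P[:,0]));print(n,a.round(1),np.hypot(*P.T).round(4),'mid',(a.mean()).round(1))
# unwrap at radius .0345
g=cv2.cvtColor(im,cv2.COLOR_BGR2GRAY).astype(np.float32)
an=np.arange(0,360,3);
for r in(.0345,.0365):
    P=np.c_[C[0]+r*np.cos(np.radians(an)),C[1]+r*np.sin(np.radians(an)),np.full(len(an),.038)]
    uv=proj(m,P).astype(np.float32)
    print(cv2.remap(g,uv[:,:1],uv[:,1:],1).ravel().astype(int))
E
```

```text
lens low (array([0.56977044, 0.01650378]), np.float64(0.02874980194842357), 76, np.float64(0.0005519476948189356)) (array([0.56770478, 0.01676665]), np.float64(0.029398185875395416), 65, np.float64(0.0013217411526665127))
A [ 173.8 -148.6] [0.0377 0.0369] mid 12.6
B [-65.1 -29.5] [0.0373 0.0368] mid -47.3
C [53.6 92.2] [0.0367 0.0368] mid 72.9
[189 189 190 190 189 191 190 177 131 110  92 187 190 188 188 189 190 188
 164 157 159 159 161 158 152 158 164 164 160 162 161 176 187 186 187 189
 188 189 188 190 190 189 189 190 218 222 223 224 223 223 223 224 232 227
 225 226 226 225 146 142 146 144 141 143 144 146 150 148 142 146 146 215
 229 203 199 198 200 199 201 205 243 245 242 246 240 240 245 245 245 245
 245 245 245 245 245 245 245 246 175 171 148 141 138 134 139 140 154 152
 177 152 129 218 245 245 245 245 236 242 222 191]
[233 195 192 191 192 193 188 131 118 116  44 147 192 191 191 191 192 190
 134 124 123 124 126 128 123 126 125 126 125 127 124 149  91 120 148 190
 192 191 190 190 199 192 191 190 194 220 224 227 225 225 226 227 228 227
 229 229 229 224 139 141 141 142 137 139 133 134 143 140 133 140 137 218
 227 204 203 205 206 205 205 217 244 245 245 245 245 245 245 245 245 245
 245 245 245 245 245 245 245 244 181 146 164 146 131 123 124 128 127 128
 131 124 123 210 245 245 245 245 245 245 243 242]
```

Call:
{"api": "arm_command", "payload": {
  "commands": [
    {"gripper":0.2,"delta_pos":[0.1,0.17,0.3],"turn":0},
    {"gripper":0.2,"delta_pos":[0,0,1],"turn":0},
    {"gripper":0.2,"delta_pos":[0,0,1],"turn":0},
    {"gripper":0.2,"delta_pos":[0,0,1],"turn":0},
    {"gripper":0.2,"delta_pos":[0,0,1],"turn":0},
    {"gripper":0.2,"delta_pos":[0,0,1],"turn":0}
  ]
}}

```text
time: 8.35
eef_pos: [0.5873, 0.0532, 0.1554]
ee_rot: [[-0.868, 0.001, -0.496], [0.496, 0.0, -0.868], [-0.0, -1.0, -0.001]]
wrist_force: [0.3, 0.7, 0.1]
grip_width: 0.0375
```

Call:
{"api": "arm_command", "payload": {
  "commands": [
    {"gripper":-0.5,"delta_pos":[-0.16,-0.9,0.07],"turn":-0.6},
    {"gripper":-0.5,"delta_pos":[-0.16,-0.9,0.07],"turn":-0.6},
    {"gripper":-0.5,"delta_pos":[-0.16,-0.9,0.07],"turn":-0.6},
    {"gripper":-0.5,"delta_pos":[-0.16,-0.9,0.07],"turn":-0.6},
    {"gripper":-0.5,"delta_pos":[-0.16,-0.9,0.07],"turn":-0.6},
    {"gripper":-0.5,"delta_pos":[-0.16,-0.9,0.07],"turn":-0.6},
    {"gripper":-0.5,"delta_pos":[-0.16,-0.9,0.07],"turn":-0.6},
    {"gripper":-0.5,"delta_pos":[-0.16,-0.9,0.07],"turn":-0.6},
    {"gripper":-0.5,"delta_pos":[-0.16,-0.9,0.07],"turn":-0.6},
    {"gripper":-0.5,"delta_pos":[-0.16,-0.9,0.07],"turn":-0.6},
    {"gripper":-0.5,"delta_pos":[-0.16,-0.9,0.07],"turn":-0.6},
    {"gripper":-0.5,"delta_pos":[-0.16,-0.9,0.07],"turn":-0.6},
    {"gripper":-0.5,"delta_pos":[-0.16,-0.9,0.07],"turn":-0.6},
    {"gripper":-0.5,"delta_pos":[-0.16,-0.9,0.07],"turn":-0.6},
    {"gripper":-0.5,"delta_pos":[-0.16,-0.9,0.07],"turn":-0.6},
    {"gripper":-0.5,"delta_pos":[-0.16,-0.9,0.07],"turn":-0.6},
    {"gripper":-0.5,"delta_pos":[-0.16,-0.9,0.07],"turn":-0.6},
    {"gripper":-0.5,"delta_pos":[-0.16,-0.9,0.07],"turn":-0.6},
    {"gripper":-0.5,"delta_pos":[-0.16,-0.9,0.07],"turn":-0.6},
    {"gripper":-0.5,"delta_pos":[-0.16,-0.9,0.07],"turn":-0.6}
  ]
}}

```text
time: 10.35
eef_pos: [0.5229, -0.309, 0.1821]
ee_rot: [[0.0, 0.0, -1.0], [1.0, -0.0, 0.0], [-0.0, -1.0, -0.0]]
wrist_force: [0.2, -0.4, 0.5]
grip_width: 0.0697
```

```bash
python3 - <<'E'
from h import *
import pickle
s=st()
m,im=snap('wrist','f1');pickle.dump(m,open('f1.pkl','wb'))
print(proj(m,[[.463,-.327,0]]))
ms,ims=snap('scene','f1s')
x,y=proj(ms,[[.5696,.0172,.038]])[0].astype(int)
cv2.imwrite('pics/f1sb.png',cv2.resize(ims[y-45:y+45,x-60:x+60],None,fx=6,fy=6,interpolation=cv2.INTER_CUBIC))
E
```

```text
t 10.35 tcp [ 0.5229 -0.309   0.1821] jaw 89.99 fing [ 0. -0. -1.] F [ 0.2 -0.4  0.5] T [-0.04  0.    0.04] w 0.0697 j [ 0.51  0.59 -0.02  1.61  0.01  0.94  2.06]
[[238.80458679 125.8136231 ]]
```

View pics/f1.png

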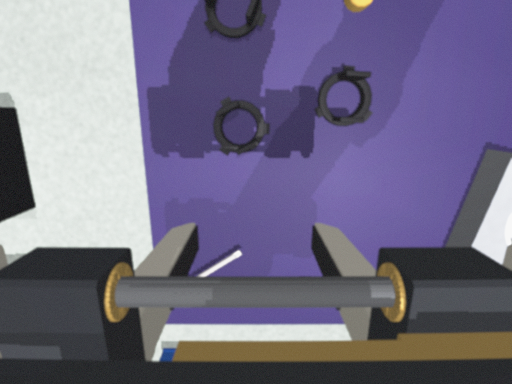

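View pics/f1sb.png

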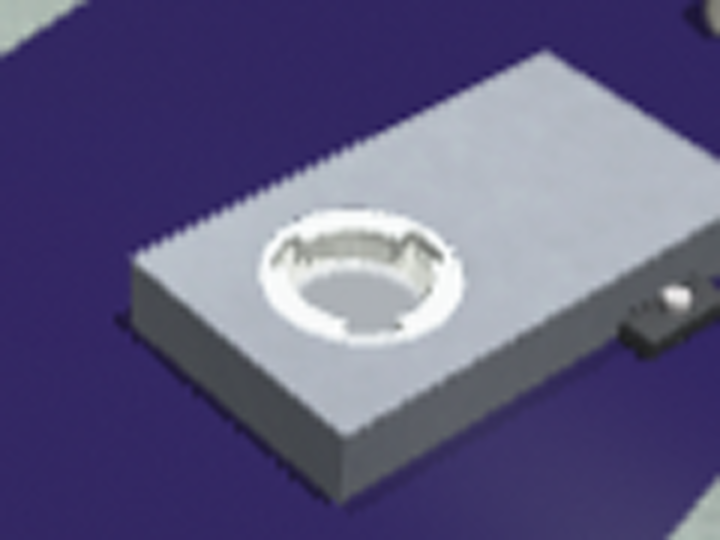

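Glass is flat in the cell (deck picture shows the disc at the bottom of the cup). The target ring is at (240,126) in the wrist view; the others are at (235,10) and (345,97). Now a close crop.

```bash
python3 - <<'E'
from h import *
im=cv2.imread('pics/f1.png')
c=im[85:167,195:290].astype(np.float32)
c=np.clip(c*2.2,0,255).astype(np.uint8)
cv2.imwrite('pics/f2.png',cv2.resize(c,None,fx=7,fy=7,interpolation=cv2.INTER_CUBIC))
E
```

```text
(no output)
```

View pics/f2.png

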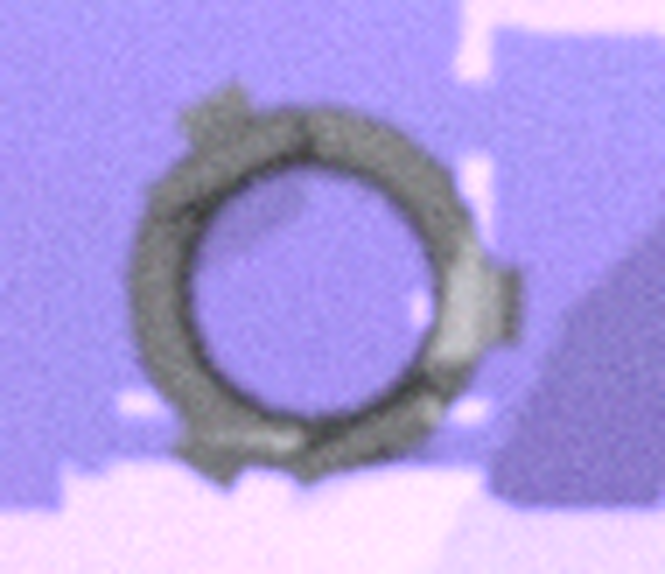

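```bash
python3 - <<'E'
from h import *
import pickle
m=pickle.load(open('f1.pkl','rb'));im=cv2.imread('pics/f1.png')
bl=im.copy()
c0=plane(m,[(240,127)],.0135)[0];print(c0)
r1=circ(m,im,c0,.0135,.029,sign=1,band=.004,ch=0);print('body',r1)
r2=circ(m,im,c0,.0135,.020,sign=-1,band=.004,ch=0);print('bore',r2)
uv=[(510/7+195,303/7+85),(215/7+195,112/7+85),(212/7+195,465/7+85)]
for C in(r1[0],r2[0]):
    P=plane(m,uv,.012)[:,:2]-C
    print(np.degrees(np.arctan2(P[:,1],P[:,0])).round(1),np.hypot(*P.T).round(4))
# predicted wing tops for ring x angle
C=r1[0]
for th in(-150,-152,-148):
    t=np.radians(th);ex=np.array([np.cos(t),np.sin(t)]);ey=np.array([-ex[1],ex[0]])
    P=[[*(C+sx*.024*ex+sy*.012*ey),.0455] for sx in(1,-1) for sy in(-1,1)]
    print(th,((proj(m,P)-[195,85])*7).round(0).tolist())
# top camera check of body centre
mt=vision.camera_model('top');t=cv2.imread('pics/a_top.png');print('top',circ(mt,t,C,.0135,.029,sign=1,band=.005,ch=0))
E
```

```text
[ 0.46378651 -0.32499593  0.0135    ]
body (array([ 0.46353214, -0.32635844]), np.float64(0.028500885852683098), 64, np.float64(0.000531276565896098))
bore (array([ 0.46333915, -0.32608343]), np.float64(0.018703151343497457), 87, np.float64(0.0005192185577857569))
[  87.  -153.   -29.8] [0.032  0.0304 0.0313]
[  86.6 -152.4  -30.1] [0.0317 0.0303 0.0316]
-150 [[280.0, 103.0], [132.0, 193.0], [452.0, 407.0], [308.0, 491.0]]
-152 [[287.0, 103.0], [136.0, 187.0], [449.0, 412.0], [302.0, 491.0]]
-148 [[273.0, 104.0], [129.0, 199.0], [456.0, 401.0], [315.0, 490.0]]
top (array([ 0.46324767, -0.32546507]), np.float64(0.03049140505732804), 87, np.float64(0.0028523827286316937))
```

Call:
{"api": "arm_command", "payload": {
  "commands": [
    {"gripper":-0.5,"delta_pos":[-0.228,-0.066,-0.25],"turn":-0.954},
    {"gripper":-0.5,"delta_pos":[-0.228,-0.066,-0.25],"turn":-0.954},
    {"gripper":-0.5,"delta_pos":[-0.228,-0.066,-0.25],"turn":-0.954},
    {"gripper":-0.5,"delta_pos":[-0.228,-0.066,-0.25],"turn":-0.954},
    {"gripper":-0.5,"delta_pos":[-0.228,-0.066,-0.25],"turn":-0.954},
    {"gripper":-0.5,"delta_pos":[-0.228,-0.066,-0.25],"turn":-0.954},
    {"gripper":-0.5,"delta_pos":[-0.228,-0.066,-0.25],"turn":-0.954},
    {"gripper":-0.5,"delta_pos":[-0.228,-0.066,-0.25],"turn":-0.954},
    {"gripper":-0.5,"delta_pos":[-0.228,-0.066,-0.25],"turn":-0.954},
    {"gripper":-0.5,"delta_pos":[-0.228,-0.066,-0.25],"turn":-0.954},
    {"gripper":-0.5,"delta_pos":[-0.228,-0.066,-0.25],"turn":-0.954},
    {"gripper":-0.5,"delta_pos":[-0.228,-0.066,-0.25],"turn":-0.954},
    {"gripper":-0.5,"delta_pos":[-0.228,-0.066,-0.25],"turn":-0.954},
    {"gripper":-0.5,"delta_pos":[0,0,0],"turn":0}
  ]
}}

```text
time: 11.85
eef_pos: [0.4635, -0.3235, 0.1163]
ee_rot: [[0.881, -0.002, -0.474], [0.474, 0.002, 0.881], [-0.001, -1.0, 0.002]]
wrist_force: [-0.6, -0.6, -0.2]
grip_width: 0.0698
```

```bash
python3 - <<'E'
from h import *
s=st()
m,im=snap('wrist','g1')
c=np.clip(im[150:300,150:360].astype(np.float32)*2,0,255).astype(np.uint8)
cv2.imwrite('pics/g1b.png',cv2.resize(c,None,fx=3.5,fy=3.5,interpolation=cv2.INTER_CUBIC))
C=np.array([.4634,-.3262])
for th in(-152,):
    t=np.radians(th);ex=np.array([np.cos(t),np.sin(t)]);ey=np.array([-ex[1],ex[0]])
    P=[[*(C+sx*.024*ex+sy*.012*ey),.0455] for sx in(1,-1) for sy in(-1,1)]
    print(th,((proj(m,P)-[150,150])*3.5).round(0).tolist())
E
```

```text
t 11.85 tcp [ 0.4635 -0.3235  0.1163] jaw 28.27 fing [-0.002  0.002 -1.   ] F [-0.6 -0.6 -0.2] T [-0.08  0.06 -0.01] w 0.0698 j [ 0.4   0.63  0.27  1.8  -0.24  0.74  1.29]
-152 [[256.0, 155.0], [258.0, 252.0], [462.0, 156.0], [459.0, 253.0]]
```

View pics/g1b.png

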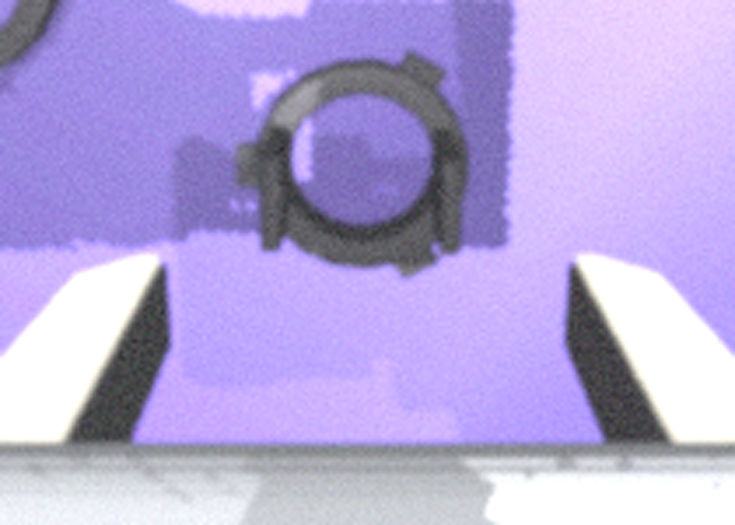

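Call:
{"api": "arm_command", "payload": {
  "commands": [
    {"gripper":-0.5,"delta_pos":[0,-0.13,-0.8],"turn":0},
    {"gripper":-0.5,"delta_pos":[0,0,-0.9],"turn":0},
    {"gripper":-0.5,"delta_pos":[0,0,-0.9],"turn":0},
    {"gripper":-0.5,"delta_pos":[0,0,-0.8],"turn":0},
    {"gripper":-0.5,"delta_pos":[0,0,-0.5],"turn":0},
    {"gripper":-0.5,"delta_pos":[0,0,-0.3],"turn":0},
    {"gripper":-0.5,"delta_pos":[0,0,0],"turn":0},
    {"gripper":-0.5,"delta_pos":[0,0,0],"turn":0}
  ]
}}

```text
time: 12.7
eef_pos: [0.4644, -0.3275, 0.0336]
ee_rot: [[0.881, 0.001, -0.473], [0.473, -0.001, 0.881], [0.001, -1.0, -0.001]]
wrist_force: [-0.4, -1.5, 0.0]
grip_width: 0.0697
```

```bash
python3 - <<'E'
from h import *
s=st()
E
```

```text
t 12.7 tcp [ 0.4644 -0.3275  0.0336] jaw 28.25 fing [ 0.001 -0.001 -1.   ] F [-0.4 -1.5  0. ] T [-0.06  0.06 -0.01] w 0.0697 j [ 0.44  0.75  0.22  1.85 -0.28  0.57  1.33]
```

Call:
{"api": "arm_command", "payload": {
  "commands": [
    {"gripper":1,"delta_pos":[0,0,-0.05],"turn":0},
    {"gripper":1,"delta_pos":[0,0,0],"turn":0},
    {"gripper":1,"delta_pos":[0,0,0],"turn":0},
    {"gripper":1,"delta_pos":[0,0,0],"turn":0},
    {"gripper":1,"delta_pos":[0,0,0.3],"turn":0},
    {"gripper":1,"delta_pos":[0,0,0.7],"turn":0},
    {"gripper":1,"delta_pos":[0,0,1],"turn":0},
    {"gripper":1,"delta_pos":[0,0,1],"turn":0},
    {"gripper":1,"delta_pos":[0,0,1],"turn":0},
    {"gripper":1,"delta_pos":[0,0,1],"turn":0},
    {"gripper":1,"delta_pos":[0,0,1],"turn":0},
    {"gripper":1,"delta_pos":[0,0,0],"turn":0}
  ],
  "grip_force": 20
}}

```text
time: 13.9
eef_pos: [0.4655, -0.3287, 0.1557]
ee_rot: [[0.881, 0.006, -0.473], [0.473, -0.004, 0.881], [0.003, -1.0, -0.006]]
wrist_force: [0.7, -0.6, -0.9]
grip_width: 0.0475
```

```bash
python3 - <<'E'
from h import *
s=st()
m,im=snap('wrist','h1')
c=np.clip(im[150:300,150:360].astype(np.float32)*2,0,255).astype(np.uint8)
cv2.imwrite('pics/h1b.png',cv2.resize(c,None,fx=3.5,fy=3.5,interpolation=cv2.INTER_CUBIC))
E
```

```text
t 13.9 tcp [ 0.4655 -0.3287  0.1557] jaw 28.22 fing [ 0.006 -0.004 -1.   ] F [ 0.7 -0.6 -0.9] T [-0.09  0.01 -0.02] w 0.0475 j [ 0.39  0.58  0.29  1.76 -0.22  0.82  1.28]
```

View pics/h1b.png

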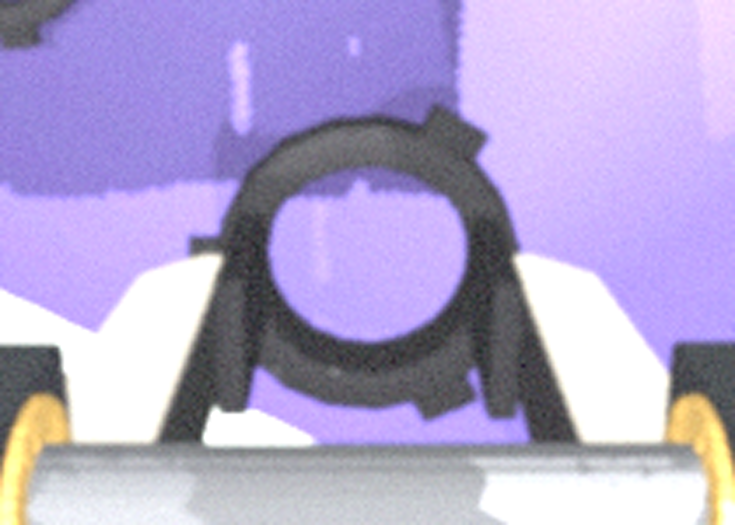

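```bash
python3 - <<'E'
from h import *
s=monitor.sense()
m=vision.camera_model('wrist');im=cv2.imread('pics/h1.png')
T=s['eef_pos'];z=T[2]-.033+.0135
c0=plane(m,[(150+370/3.5,150+260/3.5)],z)[0];print(c0)
for r,sg in((.029,1),(.020,-1)):
    q=circ(m,im,c0,z,r,sign=sg,band=.004,ch=0);d=np.r_[q[0]-T[:2],0]
    print(q,'tool xz',(d@s['ee_rot'])[[0,2]].round(4))
    uv=[(150+192/3.5,150+243/3.5),(150+462/3.5,150+128/3.5),(150+447/3.5,150+398/3.5)]
    P=plane(m,uv,z-.0015)[:,:2]-q[0]
    print(np.degrees(np.arctan2(P[:,1],P[:,0])).round(1),np.hypot(*P.T).round(4))
E
```

```text
[ 0.46400995 -0.32422523  0.13438755]
(array([ 0.4643798 , -0.32554126]), np.float64(0.02900346716739353), 45, np.float64(0.0005765110706166671)) tool xz [0.0009 0.0021]
[-158.9   85.4  -33. ] [0.0331 0.0312 0.0319]
(array([ 0.4627581 , -0.32354809]), np.float64(0.017707481323281274), 88, np.float64(0.0008739667022852407)) tool xz [0.0004 0.0047]
[-154.6   82.   -34.3] [0.0324 0.0294 0.0344]
```

Call:
{"api": "arm_command", "payload": {
  "commands": [
    {"gripper":1,"delta_pos":[0.26,0.859,-0.1],"turn":-0.155},
    {"gripper":1,"delta_pos":[0.26,0.859,-0.1],"turn":-0.155},
    {"gripper":1,"delta_pos":[0.26,0.859,-0.1],"turn":-0.155},
    {"gripper":1,"delta_pos":[0.26,0.859,-0.1],"turn":-0.155},
    {"gripper":1,"delta_pos":[0.26,0.859,-0.1],"turn":-0.155},
    {"gripper":1,"delta_pos":[0.26,0.859,-0.1],"turn":-0.155},
    {"gripper":1,"delta_pos":[0.26,0.859,-0.1],"turn":-0.155},
    {"gripper":1,"delta_pos":[0.26,0.859,-0.1],"turn":-0.155},
    {"gripper":1,"delta_pos":[0.26,0.859,-0.1],"turn":-0.155},
    {"gripper":1,"delta_pos":[0.26,0.859,-0.1],"turn":-0.155},
    {"gripper":1,"delta_pos":[0.26,0.859,-0.1],"turn":-0.155},
    {"gripper":1,"delta_pos":[0.26,0.859,-0.1],"turn":-0.155},
    {"gripper":1,"delta_pos":[0.26,0.859,-0.1],"turn":-0.155},
    {"gripper":1,"delta_pos":[0.26,0.859,-0.1],"turn":-0.155},
    {"gripper":1,"delta_pos":[0.26,0.859,-0.1],"turn":-0.155},
    {"gripper":1,"delta_pos":[0.26,0.859,-0.1],"turn":-0.155},
    {"gripper":1,"delta_pos":[0.26,0.859,-0.1],"turn":-0.155},
    {"gripper":1,"delta_pos":[0.26,0.859,-0.1],"turn":-0.155},
    {"gripper":1,"delta_pos":[0.26,0.859,-0.1],"turn":-0.155},
    {"gripper":1,"delta_pos":[0.26,0.859,-0.1],"turn":-0.155}
  ]
}}

```text
time: 15.95
eef_pos: [0.5671, 0.0171, 0.1108]
ee_rot: [[0.976, -0.003, -0.22], [0.22, -0.0, 0.976], [-0.003, -1.0, 0.0]]
wrist_force: [0.3, -0.8, -1.1]
grip_width: 0.0477
```

Call:
{"api": "arm_command", "payload": {
  "commands": [
    {"gripper":1,"delta_pos":[0,0,-0.3],"turn":0},
    {"gripper":1,"delta_pos":[0,0,-0.3],"turn":0},
    {"gripper":1,"delta_pos":[0,0,0],"turn":0}
  ]
}}

```text
time: 16.25
eef_pos: [0.5664, 0.0147, 0.0986]
ee_rot: [[0.976, -0.003, -0.218], [0.218, -0.001, 0.976], [-0.004, -1.0, -0.0]]
wrist_force: [-0.3, -0.4, -0.9]
grip_width: 0.0477
```

```bash
cat > ringfit.py <<'E'
from h import *
def ringfit(name,zu=None):
    s=st(); m,im=snap('wrist',name)
    T=s['eef_pos'];z=T[2]-.033+.0135
    c0=T[:2]+.002*s['ee_rot'][:2,2]
    q=circ(m,im,c0,z,.029,sign=1,band=.004,ch=0)
    print('body',q,(np.r_[q[0]-T[:2],0]@s['ee_rot'])[[0,2]].round(4))
    k=circ(m,im,(.5696,.0171),.038,.0425);print('cell',k)
    return s,m,im
E
python3 - <<'E'
from ringfit import *
s,m,im=ringfit('i1')
cv2.imwrite('pics/i1b.png',cv2.resize(im[100:300,130:390],None,fx=3,fy=3,interpolation=cv2.INTER_CUBIC))
E
```

```text
t 16.25 tcp [0.5664 0.0147 0.0986] jaw 12.62 fing [-0.003 -0.001 -1.   ] F [-0.3 -0.4 -0.9] T [-0.09  0.05  0.02] w 0.0477 j [-0.3   0.67  0.37  1.81 -0.35  0.72  0.48]
body (array([0.56631053, 0.0169087 ]), np.float64(0.028782785696724374), 49, np.float64(0.0005215173951606741)) [0.0004 0.0022]
cell (array([0.56942731, 0.01824363]), np.float64(0.04202794688099037), 42, np.float64(0.0005254817185751798))
```

View pics/i1b.png

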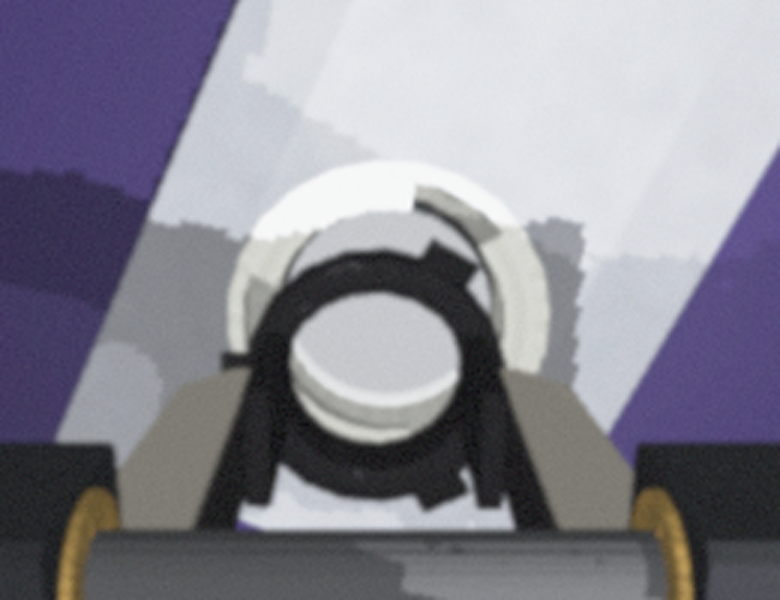

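Call:
{"api": "arm_command", "payload": {
  "commands": [
    {"gripper":1,"delta_pos":[0.16,0.02,-0.3],"turn":0},
    {"gripper":1,"delta_pos":[0,0,-0.4],"turn":0},
    {"gripper":1,"delta_pos":[0,0,-0.3],"turn":0},
    {"gripper":1,"delta_pos":[0,0,0],"turn":0}
  ]
}}

```text
time: 16.7
eef_pos: [0.5702, 0.0166, 0.0788]
ee_rot: [[0.976, -0.003, -0.22], [0.22, 0.0, 0.976], [-0.003, -1.0, 0.001]]
wrist_force: [1.0, 0.6, -0.8]
grip_width: 0.0482
```

```bash
python3 - <<'E'
from ringfit import *
s,m,im=ringfit('i2')
cv2.imwrite('pics/i2b.png',cv2.resize(im[100:300,130:390],None,fx=3,fy=3,interpolation=cv2.INTER_CUBIC))
E
```

```text
t 16.7 tcp [0.5702 0.0166 0.0788] jaw 12.71 fing [-0.003  0.    -1.   ] F [ 1.   0.6 -0.8] T [-0.05  0.09 -0.02] w 0.0482 j [-0.29  0.7   0.36  1.82 -0.36  0.69  0.5 ]
body (array([0.57060605, 0.01908074]), np.float64(0.028899882842356117), 46, np.float64(0.0004974356540910323)) [0.0009 0.0023]
cell (array([0.56948012, 0.01794161]), np.float64(0.04219585804387974), 49, np.float64(0.0005121335161303517))
```

View pics/i2b.png

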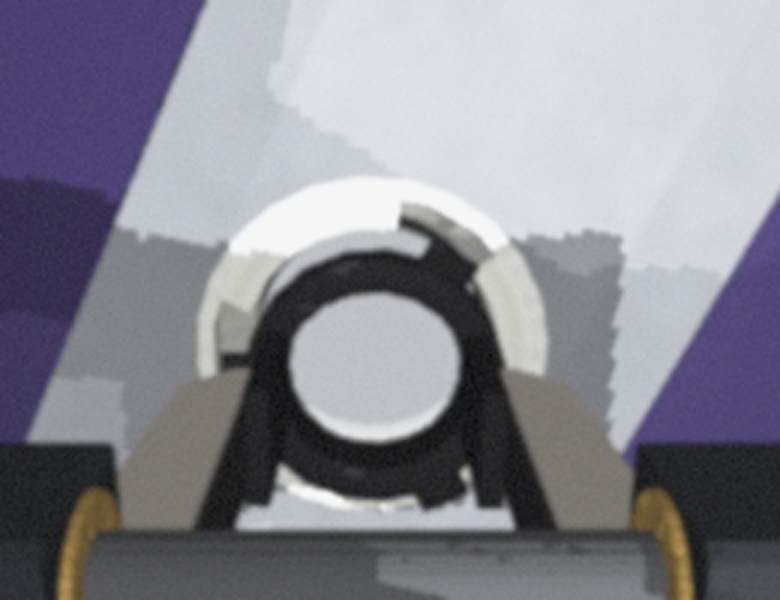

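Call:
{"api": "arm_command", "payload": {
  "commands": [
    {"gripper":1,"delta_pos":[-0.04,-0.08,0],"turn":0},
    {"gripper":1,"delta_pos":[0,0,0],"turn":0},
    {"gripper":1,"delta_pos":[0,0,-0.2],"turn":0},
    {"gripper":1,"delta_pos":[0,0,-0.2],"turn":0},
    {"gripper":1,"delta_pos":[0,0,-0.2],"turn":0},
    {"gripper":1,"delta_pos":[0,0,0],"turn":0}
  ]
}}

```text
time: 17.35
eef_pos: [0.5698, 0.0152, 0.0673]
ee_rot: [[0.975, -0.002, -0.22], [0.22, 0.0, 0.975], [-0.002, -1.0, 0.0]]
wrist_force: [0.2, 0.1, -0.1]
grip_width: 0.0479
```

```bash
python3 - <<'E'
from ringfit import *
s,m,im=ringfit('i3')
cv2.imwrite('pics/i3b.png',cv2.resize(im[100:300,130:390],None,fx=3,fy=3,interpolation=cv2.INTER_CUBIC))
E
```

```text
t 17.35 tcp [0.5698 0.0152 0.0673] jaw 12.73 fing [-0.002  0.    -1.   ] F [ 0.2  0.1 -0.1] T [-0.06  0.04  0.01] w 0.0479 j [-0.28  0.72  0.35  1.83 -0.37  0.66  0.51]
body (array([0.569987  , 0.01761259]), np.float64(0.02882469635949547), 45, np.float64(0.0005418450262134888)) [0.0007 0.0023]
cell (array([0.56953397, 0.01759172]), np.float64(0.0423909255275929), 55, np.float64(0.0004746992015155285))
```

View pics/i3b.png

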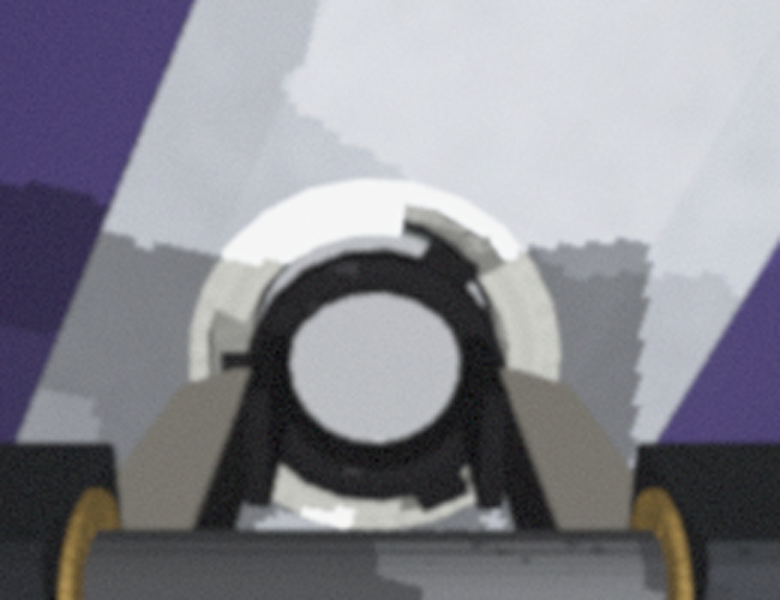

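Call:
{"api": "arm_command", "payload": {
  "commands": [
    {"gripper":1,"delta_pos":[0,0,-0.15],"turn":0},
    {"gripper":1,"delta_pos":[0,0,-0.15],"turn":0},
    {"gripper":1,"delta_pos":[0,0,-0.15],"turn":0},
    {"gripper":1,"delta_pos":[0,0,0],"turn":0}
  ]
}}

```text
time: 17.8
eef_pos: [0.57, 0.0153, 0.0585]
ee_rot: [[0.975, -0.001, -0.22], [0.22, 0.0, 0.975], [-0.001, -1.0, 0.0]]
wrist_force: [0.3, 1.1, -0.3]
grip_width: 0.0479
```

```bash
python3 - <<'E'
from ringfit import *
s,m,im=ringfit('i4')
E
```

```text
t 17.8 tcp [0.57   0.0153 0.0585] jaw 12.73 fing [-0.001  0.    -1.   ] F [ 0.3  1.1 -0.3] T [ 0.05  0.09 -0.02] w 0.0479 j [-0.28  0.73  0.34  1.83 -0.38  0.64  0.51]
body (array([0.57040309, 0.01760325]), np.float64(0.02916938139357307), 48, np.float64(0.0005672643573610969)) [0.0009 0.0022]
cell (array([0.56944724, 0.01822494]), np.float64(0.04186354516146196), 45, np.float64(0.0004161189543000765))
```

Call:
{"api": "arm_command", "payload": {
  "commands": [
    {"gripper":1,"delta_pos":[-0.02,0,-0.1],"turn":0},
    {"gripper":1,"delta_pos":[0,0,-0.05],"turn":0},
    {"gripper":1,"delta_pos":[0,0,0],"turn":0}
  ]
}}

```text
time: 18.15
eef_pos: [0.5699, 0.0152, 0.0559]
ee_rot: [[0.975, -0.0, -0.22], [0.22, 0.0, 0.975], [-0.0, -1.0, 0.0]]
wrist_force: [-0.7, 0.4, 0.2]
grip_width: 0.048
```

Call:
{"api": "arm_command", "payload": {
  "commands": [
    {"gripper":0.75,"delta_pos":[0,0,0],"turn":0},
    {"gripper":-0.15,"delta_pos":[0,0,0],"turn":0},
    {"gripper":-0.15,"delta_pos":[0,0,0],"turn":0},
    {"gripper":-0.15,"delta_pos":[0,0,0],"turn":0}
  ]
}}

```text
time: 18.55
eef_pos: [0.5702, 0.0148, 0.0562]
ee_rot: [[0.975, 0.001, -0.22], [0.22, -0.0, 0.975], [0.0, -1.0, -0.0]]
wrist_force: [-0.5, -1.3, -0.6]
grip_width: 0.0532
```

```bash
python3 - <<'E'
from h import *
s=st()
m,im=snap('wrist','j1')
cv2.imwrite('pics/j1b.png',cv2.resize(im[100:300,130:390],None,fx=3,fy=3,interpolation=cv2.INTER_CUBIC))
for z in (.0355,.0365):
  print(circ(m,im,(.5698,.0176),z,.029,sign=1,band=.004,ch=0))
E
```

```text
t 18.55 tcp [0.5702 0.0148 0.0562] jaw 12.71 fing [ 0.001 -0.    -1.   ] F [-0.5 -1.3 -0.6] T [-0.04  0.07  0.07] w 0.0532 j [-0.27  0.73  0.34  1.84 -0.38  0.64  0.51]
(array([0.57021071, 0.01811783]), np.float64(0.028874806998678382), 41, np.float64(0.0005496762064377721))
(array([0.57003059, 0.01847631]), np.float64(0.028643581976091684), 42, np.float64(0.0005432198273552548))
```

View pics/j1b.png

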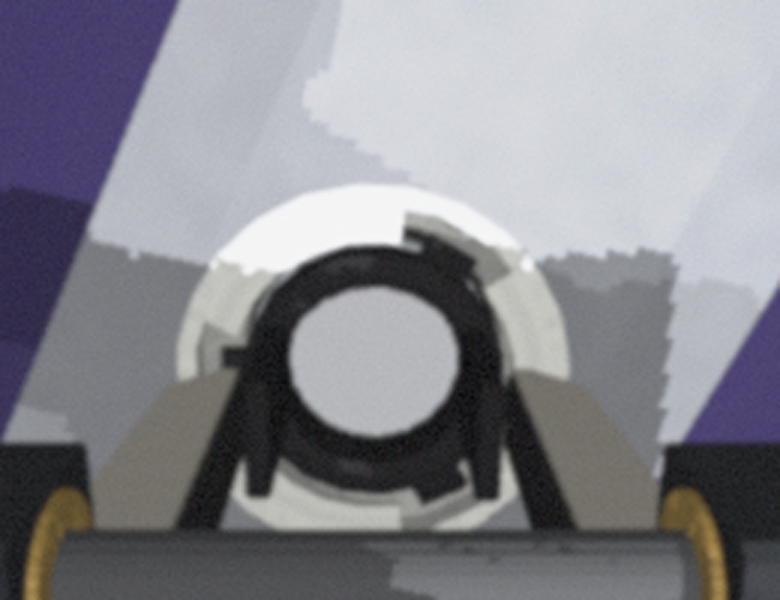

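Call:
{"api": "arm_command", "payload": {
  "commands": [
    {"gripper":-0.15,"delta_pos":[-0.02,0.11,0],"turn":0},
    {"gripper":-0.15,"delta_pos":[0,0,-0.15],"turn":0},
    {"gripper":-0.15,"delta_pos":[0,0,0],"turn":0},
    {"gripper":1,"delta_pos":[0,0,0],"turn":0},
    {"gripper":1,"delta_pos":[0,0,0],"turn":0},
    {"gripper":1,"delta_pos":[0,0,0],"turn":0}
  ],
  "grip_force": 20
}}

```text
time: 19.2
eef_pos: [0.5694, 0.0173, 0.053]
ee_rot: [[0.975, -0.0, -0.22], [0.22, 0.0, 0.975], [-0.0, -1.0, 0.0]]
wrist_force: [-0.1, 1.1, -0.3]
grip_width: 0.0481
```

```bash
python3 - <<'E'
from h import *
s=st()
E
```

```text
t 19.2 tcp [0.5694 0.0173 0.053 ] jaw 12.72 fing [-0.  0. -1.] F [-0.1  1.1 -0.3] T [-0.02  0.03  0.06] w 0.0481 j [-0.28  0.74  0.33  1.84 -0.38  0.63  0.51]
```

Call:
{"api": "arm_command", "payload": {
  "commands": [
    {"gripper":1,"delta_pos":[0,0,0],"turn":-0.5},
    {"gripper":1,"delta_pos":[0,0,0],"turn":-0.5},
    {"gripper":1,"delta_pos":[0,0,0],"turn":-0.5},
    {"gripper":1,"delta_pos":[0,0,0],"turn":-0.5},
    {"gripper":1,"delta_pos":[0,0,0],"turn":-0.5},
    {"gripper":1,"delta_pos":[0,0,0],"turn":-0.5},
    {"gripper":1,"delta_pos":[0,0,0],"turn":-0.5},
    {"gripper":1,"delta_pos":[0,0,0],"turn":-0.5},
    {"gripper":1,"delta_pos":[0,0,0],"turn":0}
  ]
}}

```text
time: 20.1
eef_pos: [0.5695, 0.0174, 0.0529]
ee_rot: [[0.992, -0.0, 0.126], [-0.126, -0.0, 0.992], [-0.0, -1.0, -0.0]]
wrist_force: [-0.2, -0.4, -0.6]
grip_width: 0.0478
```

```bash
python3 - <<'E'
from h import *
s=st()
E
```

```text
t 20.1 tcp [0.5695 0.0174 0.0529] jaw -7.27 fing [-0. -0. -1.] F [-0.2 -0.4 -0.6] T [-0.05  0.06  0.02] w 0.0478 j [-0.33  0.75  0.43  1.84 -0.49  0.65  0.26]
```

Call:
{"api": "arm_command", "payload": {
  "commands": [
    {"gripper":1,"delta_pos":[0,0,0],"turn":-0.5},
    {"gripper":1,"delta_pos":[0,0,0],"turn":-0.5},
    {"gripper":1,"delta_pos":[0,0,0],"turn":-0.5},
    {"gripper":1,"delta_pos":[0,0,0],"turn":-0.5}
  ]
}}

```text
time: 20.5
eef_pos: [0.5695, 0.0174, 0.053]
ee_rot: [[0.955, -0.0, 0.298], [-0.298, 0.0, 0.955], [-0.0, -1.0, 0.0]]
wrist_force: [-0.1, 0.7, -1.1]
grip_width: 0.0479
```

Call:
{"api": "arm_command", "payload": {
  "commands": [
    {"gripper":1,"delta_pos":[0,0,-0.01],"turn":-0.5},
    {"gripper":1,"delta_pos":[0,0,-0.01],"turn":-0.5},
    {"gripper":1,"delta_pos":[0,0,-0.01],"turn":-0.5},
    {"gripper":1,"delta_pos":[0,0,-0.01],"turn":-0.5}
  ]
}}

```text
time: 20.9
eef_pos: [0.5698, 0.0174, 0.0526]
ee_rot: [[0.889, 0.001, 0.459], [-0.459, 0.0, 0.889], [0.0, -1.0, 0.001]]
wrist_force: [-0.1, 0.3, 1.4]
grip_width: 0.0479
```

```bash
python3 - <<'E'
from h import *
s=st()
m,im=snap('wrist','k1')
cv2.imwrite('pics/k1b.png',cv2.resize(im[100:300,130:390],None,fx=3,fy=3,interpolation=cv2.INTER_CUBIC))
E
```

```text
t 20.9 tcp [0.5698 0.0174 0.0526] jaw -27.31 fing [ 0.001  0.    -1.   ] F [-0.1  0.3  1.4] T [-0.04  0.17  0.03] w 0.0479 j [-0.39  0.78  0.53  1.84 -0.59  0.68  0.  ]
```

View pics/k1b.png

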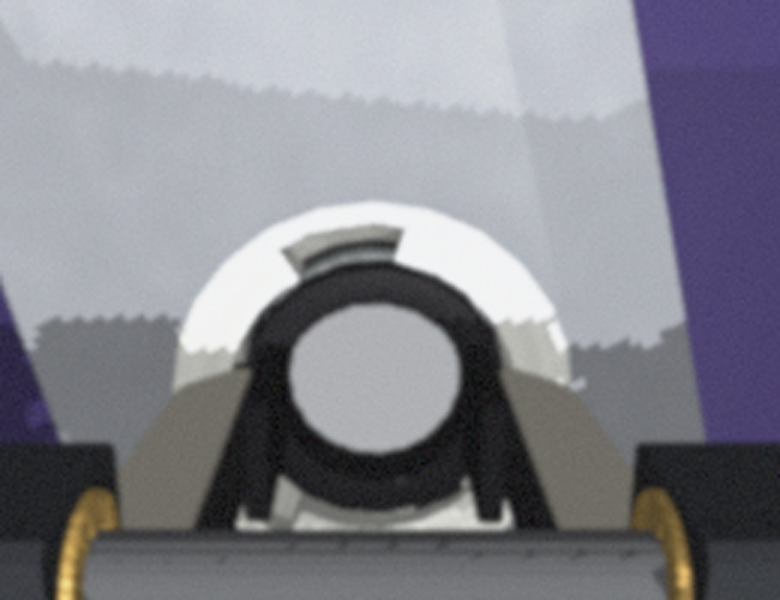

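Call:
{"api": "arm_command", "payload": {
  "commands": [
    {"gripper":1,"delta_pos":[0,0,-0.008],"turn":-0.5},
    {"gripper":1,"delta_pos":[0,0,-0.008],"turn":-0.5},
    {"gripper":1,"delta_pos":[0,0,-0.009],"turn":-0.5},
    {"gripper":1,"delta_pos":[0,0,-0.009],"turn":-0.5}
  ],
  "grip_force": 25
}}

```text
time: 21.35
eef_pos: [0.5698, 0.0175, 0.0519]
ee_rot: [[0.796, 0.001, 0.606], [-0.606, 0.001, 0.796], [0.0, -1.0, 0.001]]
wrist_force: [-0.2, -0.1, 1.8]
grip_width: 0.0477
```

```bash
python3 - <<'E'
from h import *
s=st()
E
```

```text
t 21.35 tcp [0.5698 0.0175 0.0519] jaw -37.27 fing [ 0.001  0.001 -1.   ] F [-0.2 -0.1  1.8] T [0.05 0.12 0.03] w 0.0477 j [-0.42  0.79  0.57  1.84 -0.64  0.7  -0.12]
```

Call:
{"api": "arm_command", "payload": {
  "commands": [
    {"gripper":1,"delta_pos":[0,0,-0.009],"turn":-0.5},
    {"gripper":1,"delta_pos":[0,0,-0.009],"turn":-0.5},
    {"gripper":1,"delta_pos":[0,0,-0.009],"turn":-0.5},
    {"gripper":1,"delta_pos":[0,0,-0.009],"turn":-0.5}
  ]
}}

```text
time: 21.75
eef_pos: [0.5698, 0.0176, 0.0512]
ee_rot: [[0.679, 0.001, 0.734], [-0.734, 0.001, 0.679], [-0.0, -1.0, 0.001]]
wrist_force: [-0.3, 0.2, 1.2]
grip_width: 0.0479
```

```bash
python3 - <<'E'
from h import *
s=st()
E
```

```text
t 21.75 tcp [0.5698 0.0176 0.0512] jaw -47.26 fing [ 0.001  0.001 -1.   ] F [-0.3  0.2  1.2] T [0.05 0.21 0.06] w 0.0479 j [-0.44  0.8   0.62  1.84 -0.69  0.72 -0.26]
```

Call:
{"api": "arm_command", "payload": {
  "commands": [
    {"gripper":1,"delta_pos":[0,0,-0.009],"turn":-0.5},
    {"gripper":1,"delta_pos":[0,0,-0.009],"turn":-0.5},
    {"gripper":1,"delta_pos":[0,0,-0.009],"turn":-0.5},
    {"gripper":1,"delta_pos":[0,0,-0.009],"turn":-0.5}
  ],
  "grip_force": 30
}}

```text
time: 22.15
eef_pos: [0.5698, 0.0175, 0.0505]
ee_rot: [[0.541, 0.001, 0.841], [-0.841, 0.0, 0.541], [-0.0, -1.0, 0.001]]
wrist_force: [-0.8, 1.0, 1.9]
grip_width: 0.0478
```

```bash
python3 - <<'E'
from h import *
s=st()
E
```

```text
t 22.15 tcp [0.5698 0.0175 0.0505] jaw -57.26 fing [ 0.001  0.    -1.   ] F [-0.8  1.   1.9] T [-0.01  0.19  0.06] w 0.0478 j [-0.47  0.82  0.66  1.84 -0.73  0.74 -0.39]
```

Call:
{"api": "arm_command", "payload": {
  "commands": [
    {"gripper":1,"delta_pos":[0,0,-0.009],"turn":-0.5},
    {"gripper":1,"delta_pos":[0,0,-0.009],"turn":-0.5}
  ]
}}

```text
time: 22.35
eef_pos: [0.5698, 0.0175, 0.0501]
ee_rot: [[0.466, 0.001, 0.885], [-0.885, 0.0, 0.466], [-0.0, -1.0, 0.001]]
wrist_force: [-0.2, 0.0, 1.7]
grip_width: 0.048
```

```bash
python3 - <<'E'
from h import *
s=st()
E
```

```text
t 22.35 tcp [0.5698 0.0175 0.0501] jaw -62.25 fing [ 0.001  0.    -1.   ] F [-0.2  0.   1.7] T [-0.01  0.24  0.07] w 0.048 j [-0.48  0.83  0.69  1.85 -0.75  0.75 -0.46]
```

Call:
{"api": "arm_command", "payload": {
  "commands": [
    {"gripper":1,"delta_pos":[0,0,-0.008],"turn":-0.5},
    {"gripper":1,"delta_pos":[0,0,-0.008],"turn":-0.5}
  ]
}}

```text
time: 22.55
eef_pos: [0.5698, 0.0175, 0.0498]
ee_rot: [[0.387, 0.001, 0.922], [-0.922, 0.0, 0.387], [-0.0, -1.0, 0.001]]
wrist_force: [-1.5, 0.3, 1.9]
grip_width: 0.0481
```

```bash
python3 - <<'E'
from h import *
s=st()
E
```

```text
t 22.55 tcp [0.5698 0.0175 0.0498] jaw -67.25 fing [ 0.001  0.    -1.   ] F [-1.5  0.3  1.9] T [-0.04  0.19  0.09] w 0.0481 j [-0.49  0.83  0.71  1.85 -0.77  0.76 -0.52]
```

Call:
{"api": "arm_command", "payload": {
  "commands": [
    {"gripper":1,"delta_pos":[0,0,-0.006],"turn":-0.4},
    {"gripper":1,"delta_pos":[0,0,-0.006],"turn":-0.4}
  ]
}}

```text
time: 22.75
eef_pos: [0.5699, 0.0175, 0.0496]
ee_rot: [[0.324, 0.0, 0.946], [-0.946, -0.0, 0.324], [0.0, -1.0, 0.0]]
wrist_force: [0.8, -0.2, 3.2]
grip_width: 0.0477
```

```bash
python3 - <<'E'
from h import *
s=st()
E
```

```text
t 22.75 tcp [0.5699 0.0175 0.0496] jaw -71.09 fing [ 0. -0. -1.] F [ 0.8 -0.2  3.2] T [0.1  0.11 1.15] w 0.0477 j [-0.5   0.84  0.73  1.85 -0.79  0.77 -0.58]
```

Call:
{"api": "arm_command", "payload": {
  "commands": [
    {"gripper":-0.3,"delta_pos":[0,0,0],"turn":0},
    {"gripper":-0.3,"delta_pos":[0,0,0],"turn":0},
    {"gripper":-0.3,"delta_pos":[0,0,0],"turn":0},
    {"gripper":-0.3,"delta_pos":[0,0,0],"turn":0},
    {"gripper":-0.3,"delta_pos":[0,0,0.3],"turn":0},
    {"gripper":-0.3,"delta_pos":[0,0,0.5],"turn":0},
    {"gripper":-0.3,"delta_pos":[0,0,0.8],"turn":0},
    {"gripper":-0.3,"delta_pos":[0,0,1],"turn":0},
    {"gripper":-0.3,"delta_pos":[0,0,1],"turn":0},
    {"gripper":-0.3,"delta_pos":[0,0,0],"turn":0}
  ]
}}

```text
time: 23.75
eef_pos: [0.5718, 0.0165, 0.1251]
ee_rot: [[0.321, 0.007, 0.947], [-0.947, -0.0, 0.321], [0.003, -1.0, 0.007]]
wrist_force: [0.7, 0.3, -0.1]
grip_width: 0.0602
```

```bash
python3 - <<'E'
from h import *
s=st()
m,im=snap('wrist','l1')
cv2.imwrite('pics/l1b.png',cv2.resize(im[50:300,130:390],None,fx=3,fy=2.4,interpolation=cv2.INTER_CUBIC))
print(circ(m,im,(.5698,.0176),.0325,.029,sign=1,band=.004,ch=0),circ(m,im,(.5698,.0176),.038,.0425))
ms,ims=snap('scene','l1s')
x,y=proj(ms,[[.5696,.0172,.038]])[0].astype(int)
cv2.imwrite('pics/l1sb.png',cv2.resize(ims[y-50:y+40,x-60:x+60],None,fx=6,fy=6,interpolation=cv2.INTER_CUBIC))
for zb in(-.0175,-.0185,-.0195): print(zb,[((proj(ms,[[.5697+.0215*sg*np.cos(np.radians(-71)),.0173+.0215*sg*np.sin(np.radians(-71)),.038+zb+.0455]])[0]-[x-60,y-50])*6).round(1).tolist() for sg in(1,-1)])
E
```

```text
t 23.75 tcp [0.5718 0.0165 0.1251] jaw -71.3 fing [ 0.007 -0.    -1.   ] F [ 0.7  0.3 -0.1] T [-0.07  0.15 -0.04] w 0.0602 j [-0.55  0.75  0.82  1.79 -0.69  0.9  -0.66]
(array([0.5682912 , 0.01656878]), np.float64(0.030534625744076335), 51, np.float64(0.0005894581905732353)) (array([0.57006909, 0.01739353]), np.float64(0.04246485864027616), 90, np.float64(0.00043271247689493503))
-0.0175 [[352.4, 282.8], [380.4, 220.4]]
-0.0185 [[352.2, 284.7], [380.2, 222.3]]
-0.0195 [[352.1, 286.6], [380.0, 224.2]]
```

View pics/l1b.png

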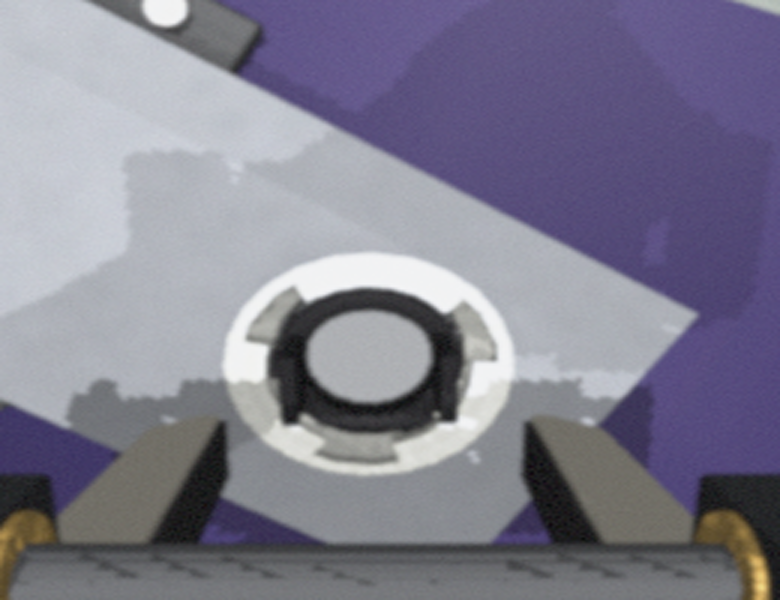

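View pics/l1sb.png

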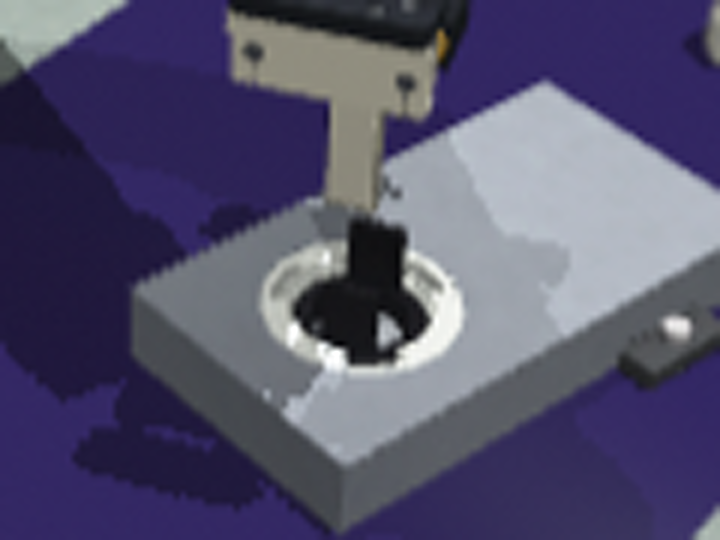

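```bash
python3 - <<'E'
from h import *
ms=vision.camera_model('scene');x,y=proj(ms,[[.5696,.0172,.038]])[0].astype(int)
ex=np.array([np.cos(np.radians(109)),np.sin(np.radians(109))]);ey=np.array([-ex[1],ex[0]])
for zb in(-.016,-.0175,-.019):
  print(zb,[((proj(ms,[[*(np.array([.5698,.0174])+a*ex+b*ey),.038+zb+.0455]])[0]-[x-60,y-50])*6).round(0).tolist() for a,b in((.024,.012),(.024,-.012),(.019,-.012),(.019,.012),(-.019,-.012),(-.019,.012))])
im=cv2.imread('pics/l1s.png')
c=np.clip(im[y-22:y+18,x-15:x+28].astype(float)*3,0,255).astype(np.uint8)
cv2.imwrite('pics/l2.png',cv2.resize(c,None,fx=14,fy=14,interpolation=cv2.INTER_CUBIC))
# bystanders: difference scene start/end
a=cv2.imread('pics/a_scene.png');d=cv2.absdiff(a,im).max(2)
cv2.imwrite('pics/l3.png',np.hstack([im,cv2.cvtColor(d,cv2.COLOR_GRAY2BGR)])[:, :1024]); cv2.imwrite('pics/l3.png',cv2.resize(cv2.imread('pics/l3.png'),(800,300)))
E
```

```text
-0.016 [[355.0, 208.0], [410.0, 220.0], [407.0, 227.0], [352.0, 215.0], [383.0, 283.0], [326.0, 270.0]]
-0.0175 [[355.0, 211.0], [410.0, 223.0], [407.0, 230.0], [351.0, 218.0], [383.0, 286.0], [326.0, 272.0]]
-0.019 [[354.0, 214.0], [410.0, 226.0], [407.0, 233.0], [351.0, 220.0], [383.0, 288.0], [326.0, 275.0]]
```

View pics/l2.png

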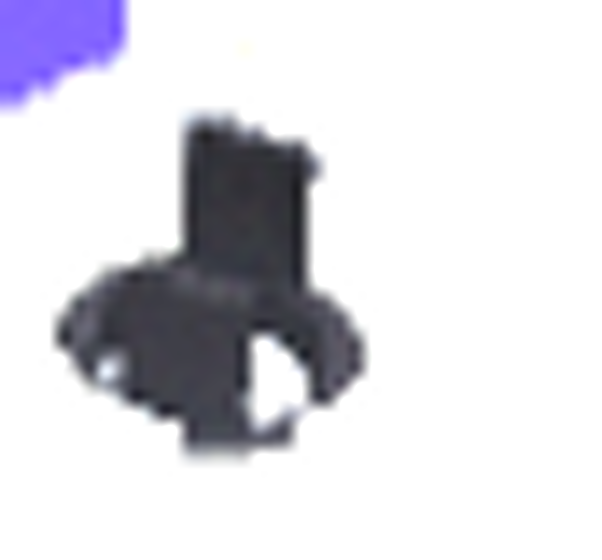

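View pics/l3.png

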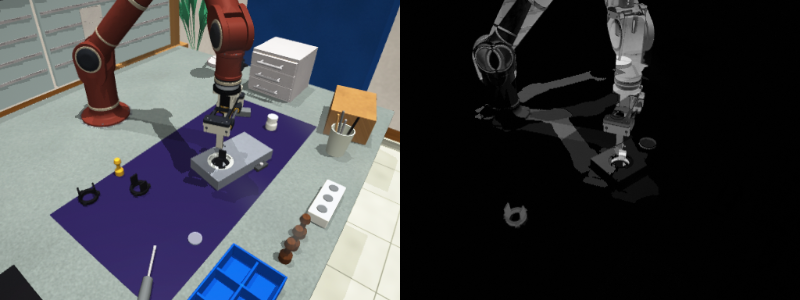

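```bash
python3 - <<'E'
from h import *
st(); print(workorder.hand_in())
E
```

```text
t 23.85 tcp [0.5698 0.0175 0.1221] jaw -71.27 fing [ 0.002  0.001 -1.   ] F [ 0.8 -1.1  0.5] T [0.01 0.14 0.05] w 0.0601 j [-0.55  0.75  0.82  1.8  -0.69  0.9  -0.66]
the job is handed in; nothing more can be done
None
```

The window is fitted and the job is handed in at 23.9 s of the 72 s allowed; no verdict came back.

**Glass:** I pushed it along the deck with half-open fingertips, and it dropped flat into the cell. The fit put it within about 1 mm of the cell's centre, before the ring was on. The wrist force never read more than a few newtons.

**Ring:** I took the one farthest from the base, 0.567 m away against 0.48 m for the other two. I read the gap angles from the wrist picture, about 73, 193 and 313 degrees. I lowered the lugs straight into the gaps without feeling for them. I then turned the ring 84 degrees clockwise until the wrist torque jumped from 0.09 to 1.15 N m.

**Last checks:**
- **Depth:** the gripper followed the ring down 3.4 mm. In the scene picture the wing tops match an underside about 19 mm below the deck.
- **Release:** the ring stayed where it was when let go, and the open gripper stands clear above it.
- **Bystanders:** comparing the first and last scene pictures showed no other thing moved.

**Poor or missing checks:**
- The final circle fit on the ring's body was unreliable, giving a 30.5 mm radius against 29 mm, so I judged depth from the wings and the torque.
- The glass's depth under the ring and the force pressing on it were not measured directly.
- The closing torque was well above the 0.6 N m needed, so the ring may be tighter than it had to be.

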